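# Tighten the corner nut of a border-roll stand with a ring spanner

## Task

The roll stand bolted to the counter has worked loose: with the big ring of the spanner, tighten the loose square nut in the corner of its foot, clockwise, in short strokes between the two upright plates, lifting the spanner off and reseating it for each new stroke. When the nut is down on its spring washer, nip it up to about 1.8 N m (2.5 would spoil the thread), then lift the spanner off and lay it down flat on the bare counter, rings down, without letting it fall. Turn the nut only with the spanner, do not ram the stand or press hard on it, and leave everything else on the counter where it is.

Things in the scene. Friction and masses are not known exactly. Their poses are not given: they have to be found in the camera images.
- stand: Grey steel roll stand bolted down (fixed). Origin: on the counter below the axis of the corner nut, z up. Two upright plates form a corner behind the nut, open to +x and -y, so a spanner on the nut can only point from about 15 degrees past +x (along the cheek) round to 15 degrees past -y (along the front plate).
- foot: The foot plate of the stand with its washers; same origin and axes as the stand. Plate 8 mm thick, x -68 to +100, y -100 to +68 mm; washers 3 mm thick under the nuts.
- front_plate: Origin: middle of the top edge of the upright front plate: 8 mm thick, inner face at x = -52 mm of the stand, from y -100 to +60, top 65 mm above the counter.
- cheek: Origin: middle of the top edge of the upright cheek plate: 8 mm thick, inner face at y = +52 mm of the stand, from x -60 to +100, top 78 mm above the counter. Behind it a 60 mm card core (centre x = 26 mm, top 78 mm) runs off along +y to a second end frame; the stand ends at y = 364 mm.
- other_nut (a point): Top of one of two more such nuts on the foot, at (70, 0) and (0, -70) mm of the stand: tight already, to be left alone. Their studs end 27.5 mm above the counter, below the handle of a seated spanner. This one is at (70, 0).
- nut_top (a point): Centre of the top face of the loose corner nut, 24 mm above the counter. Square steel nut, 24 mm across flats, 13 mm high (top 2.5 mm chamfered), on a 38 mm spring washer whose top is 11 mm above the counter. The axes turn with the nut: x points out of one of its flat sides, z up. The stud stands 3.5 mm above it.
- nut (a joint): Turn of the corner nut, rad, growing clockwise from above (tightening); its x axis lies at the stand's yaw minus this value. Starts at -2.5 to -2.15 and runs down with a steady drag of 0.25 N m to 0, where it meets its spring washer and stops dead. It stays where it is left. It does not sink visibly.
- bolt (a joint): Elastic twist of the corner nut's bolt under the torque of the spanner, rad, clockwise positive: 0.0025 rad for each N m on the nut, back to 0 when let go. Far too little to be seen or read; the torque must be felt at the hand (force across the handle times its distance from the nut).
- spanner: Steel double-ended offset spanner, square eyes, 0.26 to 0.40 kg, 241 mm long. Origin: midway between the ring centres, level with the rings' undersides; x towards the big ring, z up. It lies on its rings. The straight handle (12 mm wide, 14 mm deep, x -50 to +50 mm, mid-height 36 mm above the rings' undersides) can be pinched from above; necks slant to the rings. Balanced about x = +11 mm.
- big_ring (a point): Centre of the underside of the big ring, at x = +100 mm on the spanner: 45 mm outside, 14 mm high, square through hole 26 mm across flats: 1 mm clearance all round, about 5 degrees of free play either way on the nut. A corner of the hole points along the spanner's x. Fully seated, the underside rests on the nut's washer, 11 mm above the counter.
- small_ring (a point): Centre of the underside of the small ring, at x = -100 mm on the spanner: 37 mm outside, 12 mm high, square hole 20 mm across flats, too small for the nut.
- calculator: Bystander: silver desk calculator, 150 x 105 x 21 mm, black display and keys; origin under its centre.
- pen: Bystander: blue ball pen 137 mm long, 10 mm thick, lying; origin under its middle.
- scissors: Bystander: steel shears with brass bows, about 180 mm long, 10 mm thick, lying; origin at the pivot's underside.
- stapler: Bystander: black stapler, 130 x 36 x 60 mm; origin under its centre.
- tumbler: Bystander: steel drinking tumbler, 72 mm across, 85 mm tall, upright; origin under its centre.
- reel: Bystander: card reel of gold ribbon, 72 mm across, 32 mm tall, lying flat; origin under its centre.
- tape: Bystander: yellow steel-tape case, 62 x 62 x 34 mm; origin under its centre.

How it is judged:
By the outcome, as a careful person would: the job done as asked, in the order asked, and still so for the second after the job is handed in, with the robot touching nothing.
It also fails if it takes over 72 s, if anything falls off the work surface, if the arm or the gripper's body presses on something with over 40 N, if the wrist force passes 120 N, or if a joint passes its speed limit or range.

## Robot

A 6-joint arm with a two-finger parallel gripper is mounted at the origin on the work surface. World frame = base frame: x ahead of the robot, y to its left, z up, the work surface at z = 0. Lengths are in m, angles in degrees, forces in N, time in s.
With the tool pointing down it reaches from about 0.25 to 0.725 m from the base axis. Payload 9.7 kg.
Tool frame: the origin (TCP) lies on the centre line of the jaws, within the pads' length; the fingertips stand tip_reach ahead of it and the grasp point (between the pads) lies 2 mm behind it (tip_reach is the distance from the TCP to the fingertips, in m); z points along the fingers, y is the direction in which the jaws open and shut (so a half turn about z gives the same grasp; the last joint's range is limited). The gripper opens to 85 mm and grips with 20 to 120 N. Pads are 22 mm wide; open, the fingers measure 114 mm over their backs; the gripper's body (76 mm by 85 mm) begins 54 mm behind the grasp point. The pads swing forward as they close: fully open they stand 13 mm farther back than shut.
Start: joints at [65.833, 4.979, 10.078, 95.1, 0, 90], TCP at [0.225, 0.502, 0.248] pointing down, gripper open.
Joint ranges: [-179.16, 179.16], [-48.56, 103.87], [-65.8, 70.77], [-126.05, 130.52], [-82.76, 87.17], [-180, 180]. Speed limits (degrees/s): [127.2, 127.2, 147.25, 180, 180, 180].

## Interface

Orientations are given as [roll, pitch, yaw] about the fixed x, y, z axes, in that order (R = Rz(yaw) Ry(pitch) Rx(roll)).
In Python, from workcell import get_obs, camera, calibration, job_done, tip_reach gives the robot as it stands.
- The arm moves only by the tool apply_moves, never from a script. Its argument "rows" is a list of rows, each a list of 7 numbers: the shift along the world's x, y, z in mm, then the turn, a rotation vector about the world's x, y, z in degrees, then the closure, from 0 (fully open) to 1 (shut). A call has 1 to 20 rows; each row shifts and turns the commanded pose from where the row before left it; what a row does not reach is not made up. A row lasts 1/8 s, in which the tool goes at most 62.5 mm and 10.7 degrees, less where a joint would pass 70% of its speed; a pose out of reach is approached as far as the arm can. A call with a gripper value outside its range is refused whole. The fingers move at their own pace and stop on an object; "grip_force" is the grip in N (left out, the last holds). Time passes only in rows, so rows that do not move let the fingers close. It gives the time, the measured TCP pose, the force and the opening at its end, in the units of the state.
- get_obs(): the state, without advancing time (a new reading comes with each control period).
- camera(name): name is "scene" or "top"; returns the picture (400x640x3 uint8, red, green, blue); there is no depth.
- calibration(name): a dict with "intrinsics" (3x3 intrinsics, pixels), "dist" ([k1, k2, p1, p2, k3] as OpenCV has them; the pictures are not rectified), "T" (4x4, takes a point from camera to world coordinates). Camera axes: x right, y down, z forward; pixel columns grow to the right and rows downward; lengths in m; the calibration is good to about 2 mm. A picture is of the moment at which its call begins. calibration takes no time and is no camera call.
- job_done(): hands the job in, once; it reports no verdict.
The state is a dict: "time": time; "q": joint angles; "qd": joint speeds; "joint_efforts": joint torques, N m; "ee_pos": TCP position; "tcp_rot": TCP orientation; "wrist_force": force on the tool from outside, world axes, zero at the start; "torque": the same for the moment, N m; "opening": finger opening in m.
Only numpy, scipy, OpenCV 4.12 (cv2) and the standard library are available. Lean on these libraries where they do the work, as an engineer would, in place of code of your own. Each camera call takes 0.05 s, during which the arm holds its last target.

## Working session

There is one attempt and no reset: what is moved stays moved. The work goes in short steps, Python scripts to look and compute and a tool call to move; the robot and the scene stay as the last step left them, time stands still between calls to the robot, and variables do not carry over. Pictures are saved under pics/ and viewed, and the job is handed in when it is done.

Besides the shell and the picture viewer there is one more tool, called after ">>>" by a JSON object that holds its "method" and its "body", one argument or row to a line. apply_moves: Moves the arm, as the interface text tells. Its arguments: {"type":"object","properties":{"rows":{"type":"array","items":{"type":"array","items":{"type":"number"}}},"grip_force":{"type":"number"}},"required":["rows"]}

```bash
ls; mkdir -p pics
python3 - <<'E'
from workcell import *
import cv2
print(get_obs(), tip_reach)
for n in ("scene","top"):
    c=calibration(n); print(n,c)
    cv2.imwrite(f"pics/{n}0.png",camera(n)[:,:,::-1])
E
```

```text
pics
{'time': 0.0, 'q': array([ 6.58338490e+01,  5.00895860e+00,  1.00338637e+01,  9.50986128e+01,
       -3.50840807e-04,  9.00005876e+01]), 'qd': array([-0.0827229 , -0.01145089, -0.11260391, -0.00462156,  0.05739403,
       -0.01087939]), 'joint_efforts': array([ 1.35663231e-03, -5.20398760e+01,  4.64792633e+01,  1.69150456e-02,
        1.37671914e-04, -1.41935061e-05]), 'ee_pos': array([0.22507814, 0.50160993, 0.24759831]), 'tcp_rot': array([-1.79926292e+02,  3.51596427e-04,  1.55833262e+02]), 'wrist_force': array([ 1.39078327,  0.01575486, -0.06106666]), 'torque': array([-0.0273665 ,  0.05531017, -0.0457123 ]), 'opening': 0.08541901155794494} 0.017
scene {'intrinsics': array([[384.5168848 ,   0.        , 312.21238768],
       [  0.        , 384.5168848 , 201.98712956],
       [  0.        ,   0.        ,   1.        ]]), 'dist': array([0.02905244, 0.        , 0.        , 0.        , 0.        ]), 'T': array([[-0.0817289 ,  0.85793667, -0.50721302,  1.12777744],
       [ 0.9966431 ,  0.07279696, -0.03745835, -0.09209781],
       [ 0.00478668, -0.50857179, -0.86100628,  1.01457473],
       [ 0.        ,  0.        ,  0.        ,  1.        ]])}
top {'intrinsics': array([[407.36620744,   0.        , 316.25185409],
       [  0.        , 407.36620744, 195.56060287],
       [  0.        ,   0.        ,   1.        ]]), 'dist': array([-0.00580158,  0.        ,  0.        ,  0.        ,  0.        ]), 'T': array([[-0.00519729, -0.99556788,  0.09390196,  0.4596141 ],
       [-0.99995521,  0.00591697,  0.00738735, -0.12505704],
       [-0.00791022, -0.09385935, -0.99555404,  1.21472761],
       [ 0.        ,  0.        ,  0.        ,  1.        ]])}
```

View pics/scene0.png

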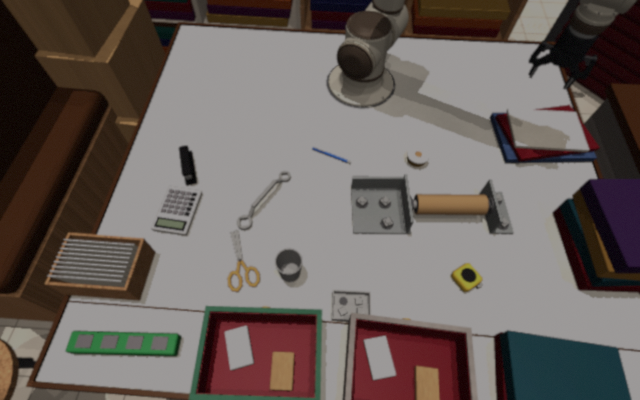

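View pics/top0.png

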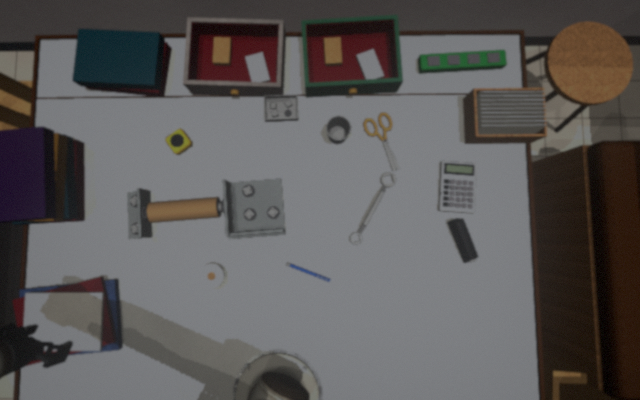

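```bash
cat > h.py <<'E'
from workcell import *
import cv2, numpy as np
def crop(img,x0,y0,x1,y1,s,name,gam=0.6):
    c=img[y0:y1,x0:x1,::-1]
    c=(255*(c/255.)**gam).astype(np.uint8)
    c=cv2.resize(c,None,fx=s,fy=s,interpolation=cv2.INTER_CUBIC)
    for x in range((x0//10+1)*10,x1,10):
        cv2.line(c,(int((x-x0)*s),0),(int((x-x0)*s),6 if x%50 else 14),(0,0,255),1)
        if x%20==0: cv2.putText(c,str(x),(int((x-x0)*s)-10,24),0,.4,(0,0,255),1)
    for y in range((y0//10+1)*10,y1,10):
        cv2.line(c,(0,int((y-y0)*s)),(6,int((y-y0)*s)),(0,0,255),1)
        if y%20==0: cv2.putText(c,str(y),(8,int((y-y0)*s)+4),0,.4,(0,0,255),1)
    cv2.imwrite(name,c)
def ray(n,px):
    c=calibration(n); u=cv2.undistortPoints(np.array([[px]],float),c['intrinsics'],c['dist'])[0,0]
    T=c['T']; return T[:3,3], T[:3,:3]@np.array([u[0],u[1],1.])
def atz(n,px,z):
    o,d=ray(n,px); return o+d*(z-o[2])/d[2]
def proj(n,P):
    c=calibration(n); Ti=np.linalg.inv(c['T']); P=np.atleast_2d(P).astype(float)
    r=cv2.Rodrigues(Ti[:3,:3])[0]
    return cv2.projectPoints(P,r,Ti[:3,3],c['intrinsics'],c['dist'])[0][:,0]
E
python3 - <<'E'
from h import *
t=cv2.imread('pics/top0.png')[:,:,::-1]; s=cv2.imread('pics/scene0.png')[:,:,::-1]
crop(t,205,160,305,250,8,'pics/t_stand.png')
crop(t,340,160,410,250,6.5,'pics/t_span.png')
crop(s,340,165,430,240,8,'pics/s_stand.png')
crop(s,230,165,300,235,8,'pics/s_span.png')
E
```

```text
(no output)
```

View pics/t_stand.png

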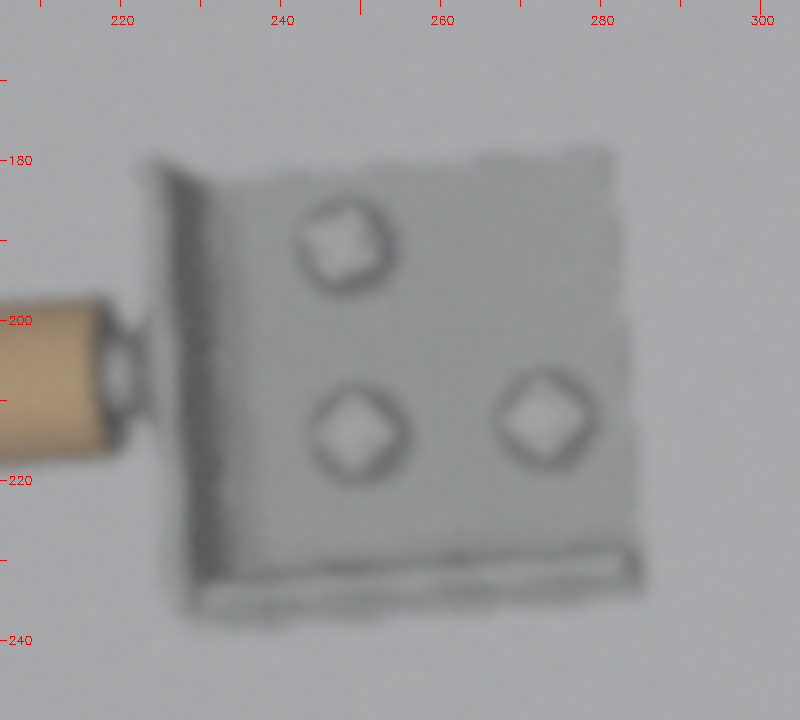

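View pics/t_span.png

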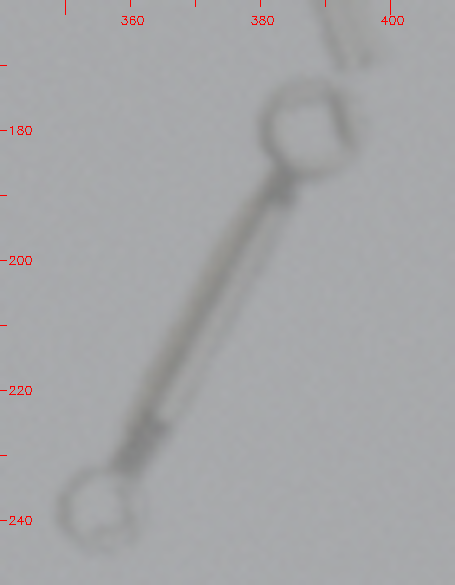

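View pics/s_stand.png

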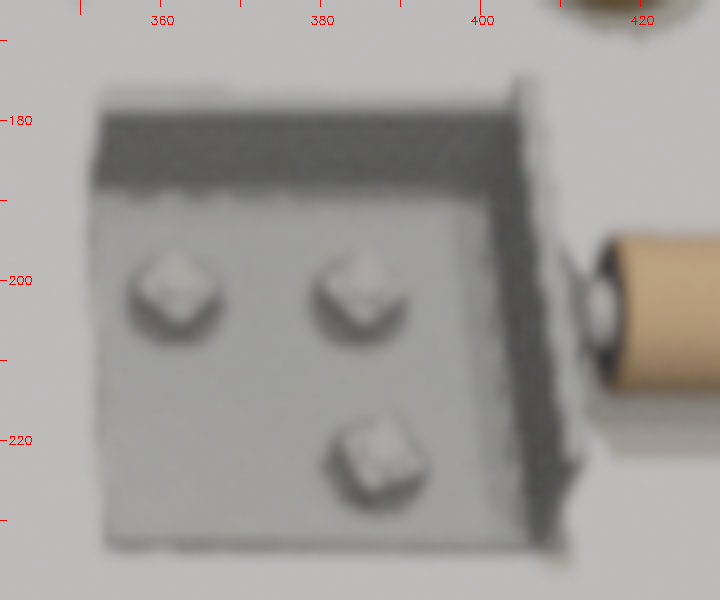

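View pics/s_span.png

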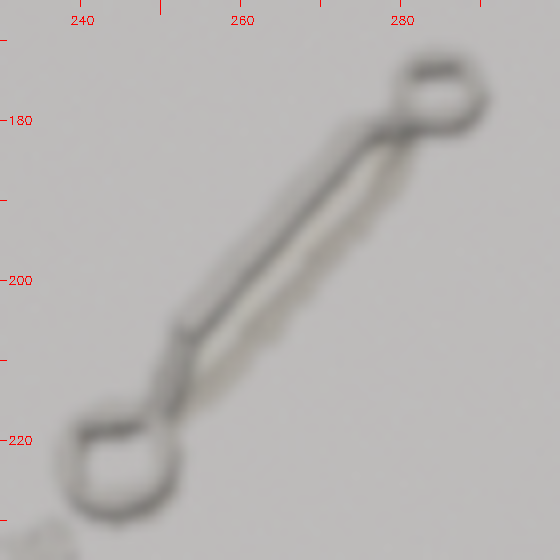

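```bash
cat >> h.py <<'E'
from scipy.optimize import least_squares
def Rz(a): c,s=np.cos(a),np.sin(a); return np.array([[c,-s,0],[s,c,0],[0,0,1]])
def place(P,p): P=np.atleast_2d(P).astype(float); return P@Rz(p[2]).T+np.array([p[0],p[1],p[3] if len(p)>3 else 0])
E
python3 - <<'E'
from h import *
# stand pts
M=np.array([[0,0,24],[70,0,24],[0,-70,24]])/1e3
obs={'top':[(249.2,213.6),(247.8,190.6),(273.1,212)],'scene':[(385.2,201),(387.7,222),(361.7,201)]}
for n in obs:
    f=lambda p:(proj(n,place(M,p))-np.array(obs[n])).ravel()
    r=least_squares(f,[.45,.05,0]); print(n,r.x[:2],np.degrees(r.x[2]),r.fun.round(2))
f=lambda p:np.concatenate([(proj(n,place(M,p))-np.array(obs[n])).ravel() for n in obs])
r=least_squares(f,[.45,.05,0]);print(r.x[:2],np.degrees(r.x[2]),r.fun.round(2))
# spanner: ring centres mid-height: big z~7, small z~6 ; 
for n,b,s in (('top',(387,180),(355.2,238.2)),('scene',(245,222.5),(284.8,176.5))):
    B=atz(n,b,.007);S=atz(n,s,.006); d=B-S
    print(n,B,S,np.linalg.norm(d),np.degrees(np.arctan2(d[1],d[0])),(B+S)/2)
E
```

```text
top [0.51906103 0.08019601] 4.256579272088316 [ 0.06  0.33 -0.06 -0.36 -0.01  0.03]
scene [0.52264032 0.08241251] 4.88996268425113 [-0.01  0.09 -0.09 -0.18  0.11  0.1 ]
[0.52062858 0.08140397] 4.536538980059575 [-0.34 -0.2  -0.58 -0.88 -0.43 -0.62 -0.36 -0.51 -0.61 -0.82 -0.22 -0.62]
top [ 0.61892928 -0.32753391  0.007     ] [ 0.44662242 -0.23030759  0.006     ] 0.19784744301729384 -29.434411845146716 [ 0.53277585 -0.27892075  0.0065    ]
scene [ 0.62088065 -0.32742451  0.007     ] [ 0.44750378 -0.23018269  0.006     ] 0.19878760697251116 -29.286744137295656 [ 0.53419222 -0.2788036   0.0065    ]
```

Run:
```python
from h import *
def cl(img,x0,y0,x1,y1,s):
    c=img[y0:y1,x0:x1].astype(float).mean(2); lo,hi=np.percentile(c,2),c.max()
    c=np.clip((c-lo)/(hi-lo)*255,0,255).astype(np.uint8)
    return cv2.resize(c,None,fx=s,fy=s,interpolation=cv2.INTER_CUBIC)
t=np.mean([camera('top').astype(float) for _ in range(6)],0); s=np.mean([camera('scene').astype(float) for _ in range(6)],0)
np.save('t0.npy',t);np.save('s0.npy',s)
a=cl(t,239,203,260,224,18);b=cl(s,374,190,396,211,18)
cv2.imwrite('pics/nuts.png',np.hstack([a,b[:a.shape[0]]]))
# fit: square template at z, chamfer; score = mean inside - mean in ring just outside
g={'top':t.mean(2),'scene':s.mean(2)}
def score(n,p,th,half=.0115,z=.024):
    u=np.linspace(-1,1,25);U,V=np.meshgrid(u,u);
    P=np.stack([U.ravel()*half,V.ravel()*half,0*U.ravel()+z],1)
    k=np.linspace(-1,1,25);o=half*1.22
    Q=np.concatenate([np.stack([k*o,0*k+o],1),np.stack([k*o,0*k-o],1),np.stack([0*k+o,k*o],1),np.stack([0*k-o,k*o],1)]);Q=np.c_[Q,0*Q[:,0]+z]
    sm=lambda X:cv2.remap(g[n].astype(np.float32),*[proj(n,place(X,[p[0],p[1],th]))[:,i:i+1].astype(np.float32) for i in (0,1)],cv2.INTER_LINEAR).mean()
    return sm(P)-sm(Q)
for n,p in (('top',[.5191,.0802]),('scene',[.5226,.0824])):
    best=max(((score(n,[p[0]+dx,p[1]+dy],np.radians(a)),a,dx,dy) for a in range(0,90,3) for dx in (-.002,-.001,0,.001,.002) for dy in (-.002,-.001,0,.001,.002)))
    print(n,best)
    print([(a,round(max(score(n,[p[0]+best[2]+dx,p[1]+best[3]+dy],np.radians(a)) for dx in (-.0005,0,.0005) for dy in (-.0005,0,.0005)),2)) for a in range(0,90,5)])
```

```text
top (np.float32(20.375076), 42, 0.001, 0.001)Traceback (most recent call last):
  File "<stdin>", line 22, in <module>
  File "<stdin>", line 22, in <genexpr>
  File "<stdin>", line 18, in score
  File "<stdin>", line 17, in <lambda>
  File "h.py", line 20, in proj
    c=calibration(n); Ti=np.linalg.inv(c['T']); P=np.atleast_2d(P).astype(float)
ValueError: time passes only in moves, steps and waits
```

View pics/nuts.png

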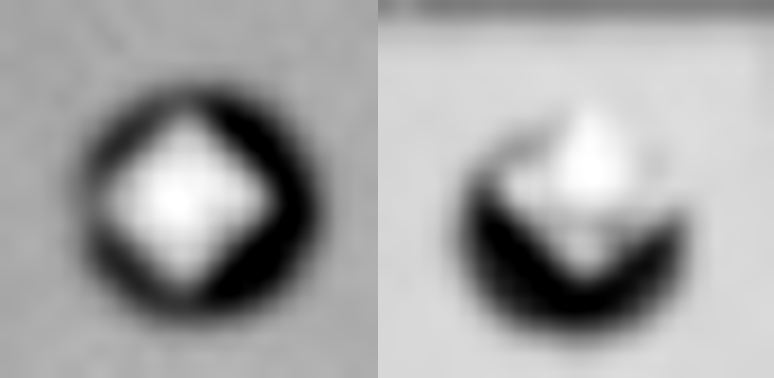

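```bash
python3 - <<'E'
from workcell import *
import pickle
pickle.dump({n:calibration(n) for n in('top','scene')},open('cal.pkl','wb')); print(get_obs()['time'])
E
sed -i 's/^def crop/import pickle\nCAL=pickle.load(open("cal.pkl","rb"))\ndef calibration(n): return CAL[n]\ndef crop/' h.py
cat >> h.py <<'E'
def sqscore(g,n,p,th,half=.0115,z=.024):
    u=np.linspace(-1,1,25);U,V=np.meshgrid(u,u)
    P=np.stack([U.ravel()*half,V.ravel()*half,0*U.ravel()+z],1)
    k=np.linspace(-1,1,25);o=half*1.22
    Q=np.concatenate([np.stack([k*o,0*k+o],1),np.stack([k*o,0*k-o],1),np.stack([0*k+o,k*o],1),np.stack([0*k-o,k*o],1)]);Q=np.c_[Q,0*Q[:,0]+z]
    def sm(X):
        q=proj(n,place(X,[p[0],p[1],th])).astype(np.float32)
        return cv2.remap(g,q[:,0:1],q[:,1:2],cv2.INTER_LINEAR).mean()
    return float(sm(P)-sm(Q))
E
python3 - <<'E'
from h import *
g=np.load('t0.npy').mean(2).astype(np.float32)
from scipy.optimize import minimize
n='top'
for p in ([.5191,.0802],):
  for half in (.0105,.0115,.0125):
    out=[]
    for a in range(0,90,4):
        r=minimize(lambda v:-sqscore(g,n,[p[0]+v[0]*1e-3,p[1]+v[1]*1e-3],np.radians(a),half),[0,0],method='Nelder-Mead',options=dict(xatol=.05,fatol=.01))
        out.append((a,round(-r.fun,2),r.x.round(1)))
    out.sort(key=lambda o:-o[1]); print(half,out[:6])
E
```

```text
0.7
0.0105 [(44, np.float64(22.04), array([0., 0.])), (40, np.float64(22.03), array([0., 0.])), (36, np.float64(21.96), array([0., 0.])), (48, np.float64(21.92), array([0., 0.])), (32, np.float64(21.72), array([0., 0.])), (52, np.float64(21.69), array([0., 0.]))]
0.0115 [(44, np.float64(19.51), array([0., 0.])), (40, np.float64(19.48), array([0., 0.])), (48, np.float64(19.39), array([0., 0.])), (36, np.float64(19.33), array([0., 0.])), (52, np.float64(19.13), array([0., 0.])), (32, np.float64(19.08), array([0., 0.]))]
0.0125 [(44, np.float64(14.41), array([0., 0.])), (48, np.float64(14.36), array([0., 0.])), (40, np.float64(14.35), array([0., 0.])), (36, np.float64(14.23), array([0., 0.])), (52, np.float64(14.23), array([0., 0.])), (32, np.float64(14.0), array([0., 0.]))]
```

Run:
```python
from h import *
g=np.load('t0.npy').mean(2)
n='top'
def fit(p0,half):
    c=proj(n,[[p0[0],p0[1],.024]])[0]; x0,y0=(c-10).astype(int); W=21; S=8
    obs=g[y0:y0+W,x0:x0+W]
    def ren(v):
        x,y,th=v[:3]
        im=np.ones((W*S,W*S),np.float32)*v[3]
        ph=np.linspace(0,2*np.pi,60)
        def poly(P): q=proj(n,P); return np.round(((q-[x0,y0]+.5)*S-.5)*16).astype(np.int32)
        xx=np.arange(W*S)/S-W/2
        m=np.zeros_like(im); cv2.fillPoly(m,[poly(np.c_[x+.019*np.cos(ph),y+.019*np.sin(ph),0*ph+.011])],1.,cv2.LINE_AA,4)
        im=im*(1-m)+m*(v[4]+v[5]*xx[None,:]+v[6]*xx[:,None])
        a=th+np.radians([45,135,225,315]); h=half*1.4142
        m=np.zeros_like(im); cv2.fillPoly(m,[poly(np.c_[x+h*np.cos(a),y+h*np.sin(a),0*a+.024])],1.,cv2.LINE_AA,4)
        im=im*(1-m)+m*(v[7]+v[8]*xx[None,:]+v[9]*xx[:,None])
        im=cv2.GaussianBlur(im,(0,0),abs(v[10])*S)
        return cv2.resize(im,(W,W),interpolation=cv2.INTER_AREA)
    best=None
    for th0 in (20,35,50,65,80):
        v0=[p0[0],p0[1],np.radians(th0),140,90,0,0,180,0,0,.8]
        r=least_squares(lambda v:(ren(v)-obs).ravel(),v0,x_scale=[1e-3,1e-3,.1,5,5,1,1,5,1,1,.2],diff_step=[1e-3,1e-2,2e-2]+[1e-2]*8)
        if best is None or r.cost<best.cost: best=r
    return best
for p0 in ([.5191,.0802],[.589,.0855],[.5243,.0104]):
  for half in (.0105,.0115):
    b=fit(p0,half); print(half,b.cost.round(0),b.x[:2].round(4),np.degrees(b.x[2]).round(1),b.x[3:].round(1))
```

```text
0.0105 285.0 [0.5198 0.0817] 45.5 [ 1.018e+02  6.690e+01 -6.000e-01 -1.000e-01  1.145e+02  3.000e-01
 -6.000e-01  9.000e-01]
0.0115 480.0 [0.5198 0.0819] 47.3 [ 1.021e+02  6.050e+01 -2.000e-01  2.000e-01  1.123e+02  1.000e-01
 -9.000e-01  1.000e+00]
0.0105 4327.0 [0.5893 0.0869] 113.1 [104.7  61.7  -0.4  -0.3 117.   -1.5  -0.8   1.1]
0.0115 4335.0 [0.5895 0.087 ] 3443.8 [ 1.049e+02  5.440e+01  1.000e-01 -1.000e-01  1.136e+02 -1.200e+00
 -2.000e-01  1.100e+00]
0.0105 797.0 [0.5248 0.0121] 52.2 [ 1.027e+02  7.010e+01 -2.000e-01 -4.000e-01  1.164e+02 -1.100e+00
 -1.000e-01  9.000e-01]
0.0115 817.0 [0.5249 0.0124] 51.0 [ 1.030e+02  6.400e+01  1.000e-01 -4.000e-01  1.142e+02 -7.000e-01
  1.000e-01  1.000e+00]
```

>>> {"method": "apply_moves", "body": {
  "rows": [
    [15.5, -39.1, -5, 0, 0, -0.26, 0],
    [15.5, -39.1, -5, 0, 0, -0.26, 0],
    [15.5, -39.1, -5, 0, 0, -0.26, 0],
    [15.5, -39.1, -5, 0, 0, -0.26, 0],
    [15.5, -39.1, -5, 0, 0, -0.26, 0],
    [15.5, -39.1, -5, 0, 0, -0.26, 0],
    [15.5, -39.1, -5, 0, 0, -0.26, 0],
    [15.5, -39.1, -5, 0, 0, -0.26, 0],
    [15.5, -39.1, -5, 0, 0, -0.26, 0],
    [15.5, -39.1, -5, 0, 0, -0.26, 0],
    [15.5, -39.1, -5, 0, 0, -0.26, 0],
    [15.5, -39.1, -5, 0, 0, -0.26, 0],
    [15.5, -39.1, -5, 0, 0, -0.26, 0],
    [15.5, -39.1, -5, 0, 0, -0.26, 0],
    [15.5, -39.1, -5, 0, 0, -0.26, 0],
    [15.5, -39.1, -5, 0, 0, -0.26, 0],
    [15.5, -39.1, -5, 0, 0, -0.26, 0],
    [15.5, -39.1, -5, 0, 0, -0.26, 0],
    [15.5, -39.1, -5, 0, 0, -0.26, 0],
    [15.5, -39.1, -5, 0, 0, -0.26, 0]
  ]
}}

```text
time: 3.2
ee_pos: [0.5355, -0.2816, 0.1481]
tcp_rot: [180.0, 0.0, 150.6]
wrist_force: [0.0, 1.0, -0.0]
opening: 0.0853
```

>>> {"method": "apply_moves", "body": {
  "rows": [
    [0, 1.2, -30, 0, 0, 0, 0.3],
    [0, 0.5, -35, 0, 0, 0, 0.5],
    [0, 0, -30, 0, 0, 0, 0.5],
    [0, 0, -17, 0, 0, 0, 0.5],
    [0, 0, 0, 0, 0, 0, 0.5]
  ],
  "grip_force": 30
}}

```text
time: 3.82
ee_pos: [0.5346, -0.2782, 0.0354]
tcp_rot: [-180.0, -0.1, 150.6]
wrist_force: [0.4, -0.4, 0.5]
opening: 0.0425
```

Run:
```python
from h import *
t=camera('top');s=camera('scene')
crop(t,330,150,430,260,5.4,'pics/t1.png');crop(s,210,130,320,240,5.4,'pics/s1.png')
o=get_obs();print(o['q'].round(1),o['ee_pos'],o['opening'])
a=cv2.imread('pics/t1.png');b=cv2.imread('pics/s1.png');h=min(a.shape[0],b.shape[0])
c=np.hstack([a[:h],b[:h]]);cv2.imwrite('pics/c1.png',cv2.resize(c,None,fx=.69,fy=.69))
```

```text
[-27.5  13.4  -3.8  72.7  -0.    1.9] [ 0.53570104 -0.27874075  0.03749888] 0.0428122611474238
```

View pics/c1.png

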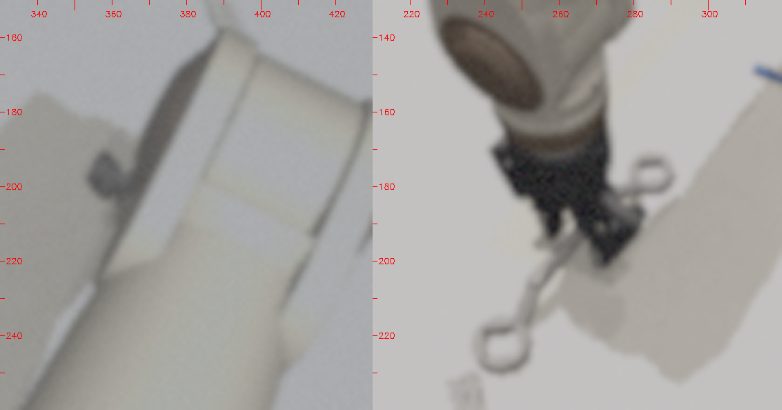

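>>> {"method": "apply_moves", "body": {
  "rows": [
    [0, -1.5, 0, 0, 0, 0, 0.6],
    [0, 0, 0, 0, 0, 0, 0.9],
    [0, 0, 0, 0, 0, 0, 1],
    [0, 0, 0, 0, 0, 0, 1],
    [0, 0, 0, 0, 0, 0, 1]
  ],
  "grip_force": 100
}}

```text
time: 4.55
ee_pos: [0.5356, -0.2804, 0.0372]
tcp_rot: [-180.0, 0.1, 150.6]
wrist_force: [0.1, -0.3, 5.6]
opening: 0.0097
```

>>> {"method": "apply_moves", "body": {
  "rows": [
    [0, 0, 0, 0, 0, 0, 1],
    [0, 0, 0, 0, 0, 0, 1]
  ]
}}

```text
time: 4.8
ee_pos: [0.5356, -0.2804, 0.0372]
tcp_rot: [-180.0, 0.1, 150.6]
wrist_force: [-0.8, -1.0, 5.9]
opening: 0.0097
```

Run:
```python
from h import *
s=camera('scene')
crop(s,210,130,310,240,5.4,'pics/s2.png')
o=get_obs();print(o)
```

```text
{'time': 4.85, 'q': array([-2.76263285e+01,  1.34384857e+01, -3.77688145e+00,  7.26969800e+01,
       -1.25403388e-02,  1.75156415e+00]), 'qd': array([ 0.02324206,  0.00595624,  0.02697052, -0.07751349,  0.06341526,
        0.1456112 ]), 'joint_efforts': array([ 7.87755065e-01, -5.71591258e+01,  4.31634128e+01, -2.30275607e-01,
        2.42746286e-01, -2.86991859e-02]), 'ee_pos': array([ 0.53555773, -0.28036245,  0.03723458]), 'tcp_rot': array([-1.79990145e+02,  8.79952605e-02,  1.50622105e+02]), 'wrist_force': array([-1.33686548, -0.60504272,  5.57730629]), 'torque': array([-0.08492026,  0.14048905, -0.02800821]), 'opening': 0.009821534862133465}
```

View pics/s2.png

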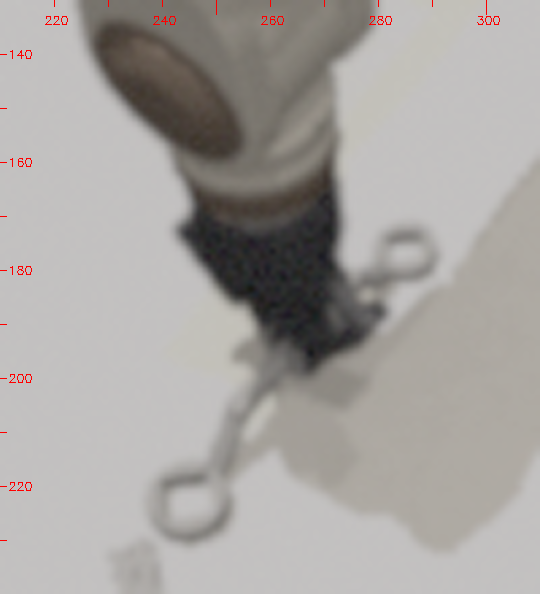

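>>> {"method": "apply_moves", "body": {
  "rows": [
    [0, 0, 10, 0, 0, 0, 1],
    [0, 0, 30, 0, 0, 0, 1],
    [0, 0, 40, 0, 0, 0, 1],
    [0, 0, 30, 0, 0, 0, 1],
    [0, 0, 0, 0, 0, 0, 1],
    [0, 0, 0, 0, 0, 0, 1]
  ]
}}

```text
time: 5.6
ee_pos: [0.5347, -0.2797, 0.1446]
tcp_rot: [180.0, -0.1, 150.6]
wrist_force: [-0.9, 0.5, -4.5]
opening: 0.0104
```

>>> {"method": "apply_moves", "body": {
  "rows": [
    [4.2, 18.1, 0, 0, 0, 10.4, 1],
    [4.2, 18.1, 0, 0, 0, 10.4, 1],
    [4.2, 18.1, 0, 0, 0, 10.5, 1],
    [4.2, 18.1, 0, 0, 0, 10.5, 1],
    [4.2, 18.1, 0, 0, 0, 10.5, 1],
    [4.2, 18.1, 0, 0, 0, 10.5, 1],
    [4.2, 18.1, 0, 0, 0, 10.5, 1],
    [4.2, 18.1, 0, 0, 0, 10.5, 1],
    [4.2, 18.1, 0, 0, 0, 10.5, 1],
    [4.2, 18.1, 0, 0, 0, 10.5, 1],
    [4.2, 18.1, 0, 0, 0, 10.5, 1],
    [4.2, 18.1, 0, 0, 0, 10.5, 1],
    [4.2, 18.1, 0, 0, 0, 10.5, 1],
    [4.2, 18.1, 0, 0, 0, 10.5, 1],
    [4.2, 18.1, 0, 0, 0, 10.5, 1],
    [4.2, 18.1, 0, 0, 0, 10.5, 1],
    [4.2, 18.1, 0, 0, 0, 10.5, 1],
    [4.2, 18.1, 0, 0, 0, 10.5, 1],
    [4.2, 18.1, 0, 0, 0, 10.5, 1],
    [4.2, 18.1, 0, 0, 0, 10.5, 1]
  ]
}}

```text
time: 8.1
ee_pos: [0.6184, 0.0825, 0.1438]
tcp_rot: [180.0, 0.2, 0.8]
wrist_force: [0.0, -0.4, -3.5]
opening: 0.0099
```

Run:
```python
from h import *
t=camera('top');s=camera('scene')
crop(t,210,140,300,240,6,'pics/t3.png');crop(s,340,130,460,240,6,'pics/s3.png')
o=get_obs();print({k:o[k].round(4) for k in('q','ee_pos','tcp_rot','wrist_force','torque')})
```

```text
{'q': array([ 7.67020e+00,  1.45492e+01,  9.40740e+00,  8.50454e+01,
        2.66000e-02, -1.73057e+02]), 'ee_pos': array([0.6185, 0.0834, 0.1438]), 'tcp_rot': array([-179.9962,    0.1891,    0.7271]), 'wrist_force': array([ 0.2199, -1.2108, -3.7577]), 'torque': array([-0.0468, -0.094 ,  0.0291])}
```

View pics/t3.png

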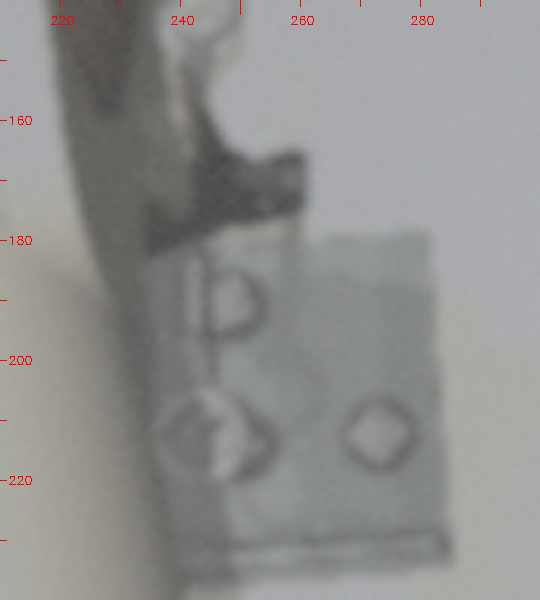

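View pics/s3.png

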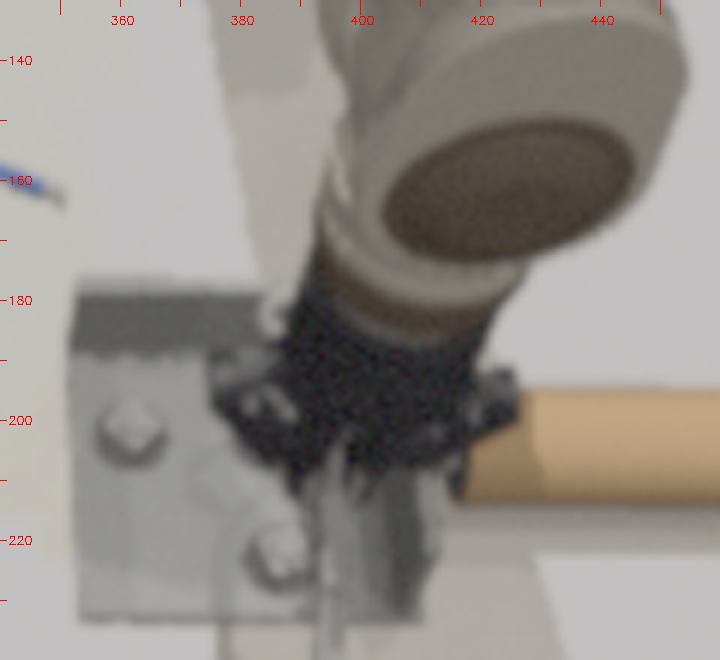

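>>> {"method": "apply_moves", "body": {
  "rows": [
    [0, 0, -22, 0, 0, 0, 1],
    [0, 0, -24, 0, 0, 0, 1],
    [0, 0, -18, 0, 0, 0, 1],
    [0, 0, 0, 0, 0, 0, 1],
    [0, 0, 0, 0, 0, 0, 1]
  ]
}}

```text
time: 8.82
ee_pos: [0.6194, 0.0818, 0.0829]
tcp_rot: [-180.0, -0.0, 0.4]
wrist_force: [-0.1, -0.0, -3.2]
opening: 0.0096
```

```bash
cat >> h.py <<'E'
def avg(n,k=3): return np.mean([camera(n).astype(float) for _ in range(k)],0)
def enh(img,x0,y0,x1,y1,s,name,pts=[]):
    g=img.mean(2)[y0:y1,x0:x1]; lo,hi=np.percentile(g,1),np.percentile(g,99.5)
    c=cv2.resize(np.clip((g-lo)/(hi-lo)*255,0,255).astype(np.uint8),None,fx=s,fy=s,interpolation=cv2.INTER_CUBIC)
    c=cv2.cvtColor(c,cv2.COLOR_GRAY2BGR)
    for P,col in pts:
        q=((np.atleast_2d(P)-[x0,y0]+.5)*s).astype(np.int32); cv2.polylines(c,[q],True,col,1)
    for x in range(x0,x1):
        if x%5==0: cv2.line(c,(int((x-x0+.5)*s),0),(int((x-x0+.5)*s),6),(0,0,255),1); cv2.putText(c,str(x),(int((x-x0+.5)*s)-10,18),0,.35,(0,0,255),1)
    for y in range(y0,y1):
        if y%5==0: cv2.line(c,(0,int((y-y0+.5)*s)),(6,int((y-y0+.5)*s)),(0,0,255),1); cv2.putText(c,str(y),(8,int((y-y0+.5)*s)+4),0,.35,(0,0,255),1)
    cv2.imwrite(name,c)
def circ(n,c,r):
    a=np.linspace(0,2*np.pi,60,endpoint=False); return proj(n,np.c_[c[0]+r*np.cos(a),c[1]+r*np.sin(a),0*a+c[2]])
def sq(n,c,h,th):
    a=th+np.radians([45,135,225,315]); r=h*2**.5; return proj(n,np.c_[c[0]+r*np.cos(a),c[1]+r*np.sin(a),0*a+c[2]])
E
python3 - <<'E'
from h import *
t=avg('top',2);s=avg('scene',2)
np.save('t4.npy',t);np.save('s4.npy',s)
print([get_obs()[k].round(4) for k in('ee_pos','tcp_rot')])
R=(0,255,0)
z=.044
c=[.519+.0-.098,.0822,z]; c=[.619-.098,.0822,z]
enh(t,232,196,266,232,18,'pics/t4.png',[(circ('top',[c[0],c[1],z+.014],.0225),R),(sq('top',[c[0],c[1],z+.014],.013,np.radians(45)),R)])
enh(t,232,196,266,232,18,'pics/t4b.png')
enh(s,370,180,410,215,18,'pics/s4b.png')
E
```

```text
[array([0.6196, 0.082 , 0.0832]), array([-1.799896e+02, -8.140000e-02,  4.218000e-01])]
```

View pics/t4.png

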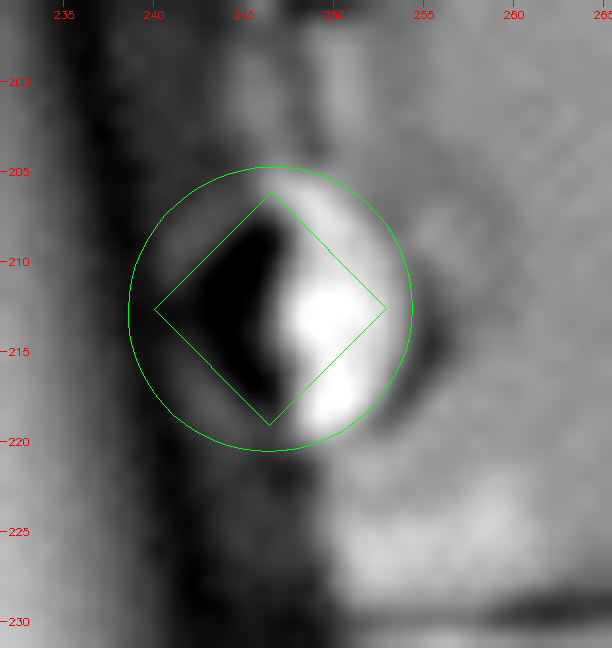

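View pics/t4b.png

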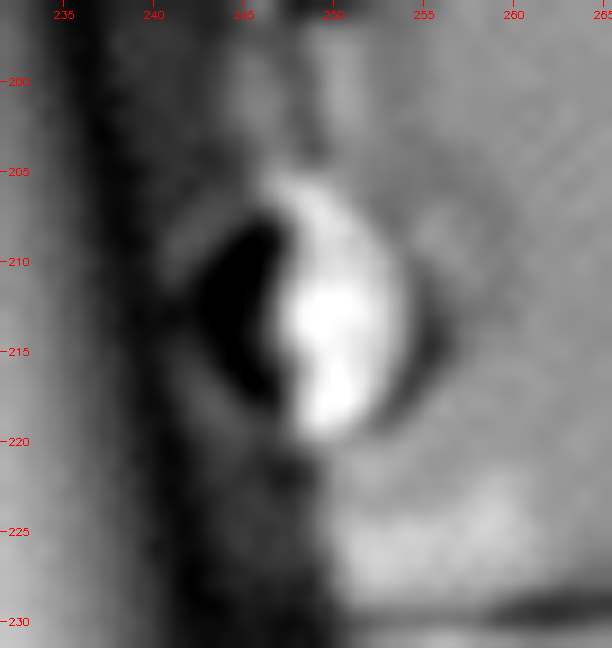

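View pics/s4b.png

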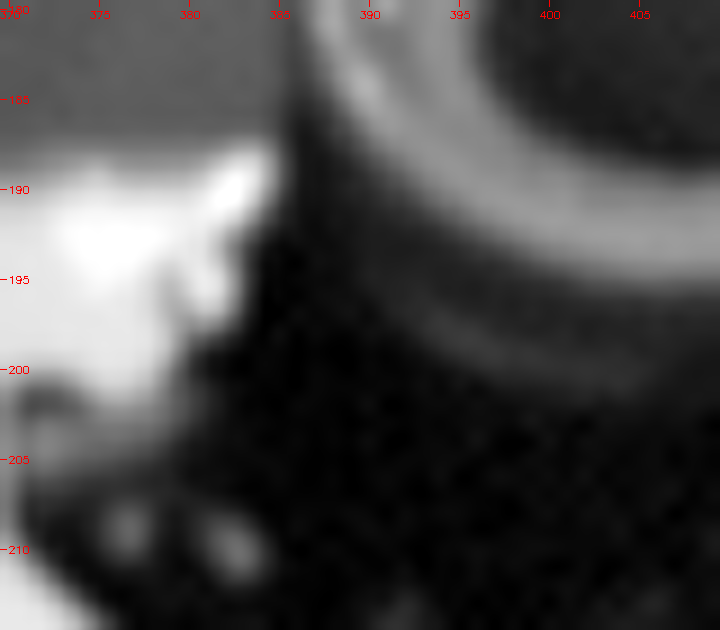

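>>> {"method": "apply_moves", "body": {
  "rows": [
    [-0.7, -0.2, -6, 0, 0, 0, 1],
    [0, 0, -6, 0, 0, 0, 1],
    [0, 0, -4, 0, 0, 0, 1],
    [0, 0, -2, 0, 0, 0, 1],
    [0, 0, -2, 0, 0, 0, 1],
    [0, 0, 0, 0, 0, 0, 1]
  ]
}}

```text
time: 9.78
ee_pos: [0.6184, 0.0818, 0.0622]
tcp_rot: [180.0, 0.0, 0.4]
wrist_force: [-0.1, -0.6, -4.0]
opening: 0.0099
```

Run:
```python
from h import *
o=get_obs();print({k:o[k].round(4) for k in('ee_pos','tcp_rot','wrist_force','torque')})
t=avg('top',2);np.save('t5.npy',t)
enh(t,232,196,266,232,18,'pics/t5.png')
o=get_obs();print({k:o[k].round(4) for k in('ee_pos','tcp_rot','wrist_force','torque')})
```

```text
{'ee_pos': array([0.6184, 0.0818, 0.0622]), 'tcp_rot': array([1.799999e+02, 6.100000e-03, 4.334000e-01]), 'wrist_force': array([-0.1091, -0.5565, -4.0107]), 'torque': array([ 0.0303, -0.0579, -0.0045])}
{'ee_pos': array([0.6185, 0.0818, 0.0624]), 'tcp_rot': array([-1.799984e+02, -1.110000e-02,  4.336000e-01]), 'wrist_force': array([-0.2494,  0.0672, -2.6954]), 'torque': array([ 0.0498, -0.0483, -0.0097])}
```

View pics/t5.png

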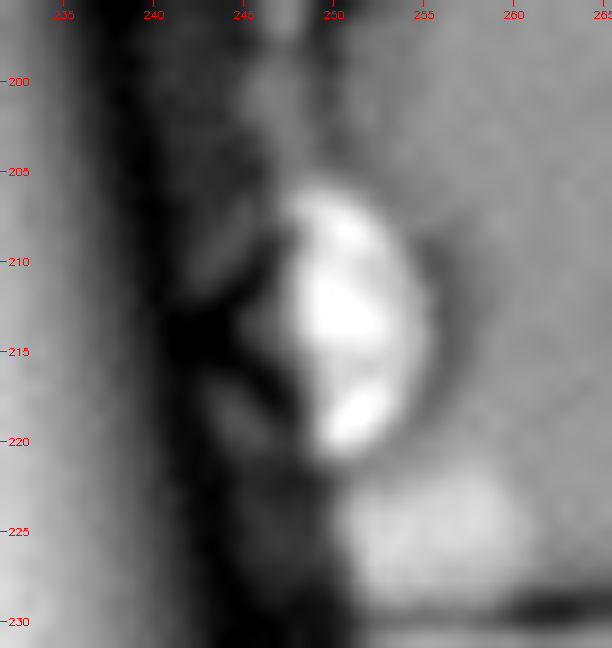

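>>> {"method": "apply_moves", "body": {
  "rows": [
    [0, 0, -1.5, 0, 0, 0, 1],
    [0, 0, -1.5, 0, 0, 0, 1],
    [0, 0, -1, 0, 0, 0, 1]
  ]
}}

```text
time: 10.25
ee_pos: [0.6186, 0.0818, 0.0583]
tcp_rot: [-180.0, -0.0, 0.4]
wrist_force: [0.4, 1.3, -2.3]
opening: 0.0099
```

>>> {"method": "apply_moves", "body": {
  "rows": [
    [0, 0, -1, 0, 0, 0, 1],
    [0, 0, -1, 0, 0, 0, 1],
    [0, 0, -1, 0, 0, 0, 1]
  ]
}}

```text
time: 10.62
ee_pos: [0.6185, 0.0818, 0.0552]
tcp_rot: [-180.0, -0.0, 0.4]
wrist_force: [0.6, 0.5, -4.0]
opening: 0.0102
```

>>> {"method": "apply_moves", "body": {
  "rows": [
    [0, 0, -2, 0, 0, 0, 1],
    [0, 0, -2, 0, 0, 0, 1],
    [0, 0, -2, 0, 0, 0, 1]
  ]
}}

```text
time: 11.0
ee_pos: [0.6185, 0.0818, 0.0492]
tcp_rot: [-180.0, -0.0, 0.4]
wrist_force: [0.5, 0.7, -3.4]
opening: 0.01
```

>>> {"method": "apply_moves", "body": {
  "rows": [
    [0, 0, -1, 0, 0, 0, 1],
    [0, 0, -0.5, 0, 0, 0, 1]
  ]
}}

```text
time: 11.25
ee_pos: [0.6186, 0.0819, 0.048]
tcp_rot: [-180.0, -0.0, 0.4]
wrist_force: [1.2, 0.8, -1.7]
opening: 0.0102
```

```bash
cat > arc.py <<'E'
import numpy as np,sys,json
def arc(phi0,phi1,n,r=98.,dz=0,close=1):
    a=np.radians(np.linspace(phi0,phi1,n+1)); x=np.round(r*np.cos(a),1);y=np.round(r*np.sin(a),1);ph=np.round(np.degrees(a),1)
    return [[round(x[i+1]-x[i],1)+0.,round(y[i+1]-y[i],1)+0.,dz,0,0,round(ph[i+1]-ph[i],1),close] for i in range(n)]
if __name__=='__main__':
    a=list(map(float,sys.argv[1:])); R=arc(a[0],a[1],int(a[2]),*(a[3:4])); print(json.dumps(R)); print(np.sum(R,0))
E
python3 arc.py .4 -9.6 5; python3 arc.py -9.6 -29.6 8;  python3 - <<'E'
from h import *
o=get_obs();print({k:o[k].round(4) for k in('q','torque','wrist_force')})
E
```

```text
[[0.0, -3.4, 0, 0, 0, -2.0, 1], [-0.2, -3.5, 0, 0, 0, -2.0, 1], [-0.3, -3.4, 0, 0, 0, -2.0, 1], [-0.4, -3.4, 0, 0, 0, -2.0, 1], [-0.5, -3.3, 0, 0, 0, -2.0, 1]]
[ -1.4 -17.    0.    0.    0.  -10.    5. ]
[[-0.8, -4.2, 0, 0, 0, -2.5, 1], [-1.0, -4.2, 0, 0, 0, -2.5, 1], [-1.1, -4.1, 0, 0, 0, -2.5, 1], [-1.4, -4.1, 0, 0, 0, -2.5, 1], [-1.5, -4.0, 0, 0, 0, -2.5, 1], [-1.7, -3.9, 0, 0, 0, -2.5, 1], [-1.9, -3.8, 0, 0, 0, -2.5, 1], [-2.0, -3.8, 0, 0, 0, -2.5, 1]]
[-11.4 -32.1   0.    0.    0.  -20.    8. ]
{'q': array([ 7.535700e+00,  1.578520e+01,  2.722000e-01,  7.446130e+01,
        4.000000e-03, -1.728995e+02]), 'torque': array([ 0.2176, -0.0538, -0.1178]), 'wrist_force': array([ 1.2053,  0.7892, -1.7409])}
```

>>> {"method": "apply_moves", "body": {
  "rows": [
    [0.0, -3.4, 0, 0, 0, -2.0, 1],
    [-0.2, -3.5, 0, 0, 0, -2.0, 1],
    [-0.3, -3.4, 0, 0, 0, -2.0, 1]
  ]
}}

```text
time: 11.62
ee_pos: [0.6186, 0.0714, 0.0482]
tcp_rot: [-180.0, -0.1, -5.7]
wrist_force: [5.5, 1.7, -0.3]
opening: 0.0097
```

```bash
cat > st.py <<'E'
from h import *
def st(C=(.5203,.0813)):
    o=get_obs(); p=o['ee_pos'];F=o['wrist_force'];r=p[:2]-np.array(C); u=r/np.linalg.norm(r)
    M=r[0]*F[1]-r[1]*F[0]+o['torque'][2]
    print('t',o['time'],'pos',p.round(4),'yaw',o['tcp_rot'].round(2),'phi',np.degrees(np.arctan2(r[1],r[0])).round(2),'r',np.linalg.norm(r).round(4),'F',F.round(1),'Frad %.1f Ftan %.1f'%(F[:2]@u,F[1]*u[0]-F[0]*u[1]),'tau',o['torque'].round(3),'Mnut %.3f'%M,'q6',o['q'][5].round(1))
if __name__=='__main__': st()
E
python3 st.py
```

```text
t 11.625 pos [0.6186 0.0714 0.0482] yaw [-1.7996e+02 -9.0000e-02 -5.7200e+00] phi -5.75 r 0.0988 F [ 5.5  1.7 -0.3] Frad 5.4 Ftan 2.2 tau [ 0.59  -0.806 -0.137] Mnut 0.085 q6 -167.7
```

>>> {"method": "apply_moves", "body": {
  "rows": [
    [0.6, 0, 0, 0, 0, 0, 1],
    [-0.2, -3.4, 0.1, 0, 0, -2.0, 1]
  ]
}}

```text
time: 11.88
ee_pos: [0.6185, 0.0683, 0.048]
tcp_rot: [-180.0, -0.0, -7.6]
wrist_force: [2.5, 3.5, -1.1]
opening: 0.0097
```

```bash
python3 st.py
```

```text
t 11.875 pos [0.6185 0.0683 0.048 ] yaw [-1.7998e+02 -1.0000e-02 -7.6300e+00] phi -7.57 r 0.099 F [ 2.5  3.5 -1.1] Frad 2.1 Ftan 3.8 tau [ 0.699 -0.376 -0.102] Mnut 0.270 q6 -166.1
```

```bash
python3 arc.py -7.6 -27.6 8; python3 arc.py -27.6 -61.6 10;python3 arc.py -61.6 -95.6 10
```

```text
[[-0.6, -4.2, 0, 0, 0, -2.5, 1], [-0.9, -4.2, 0, 0, 0, -2.5, 1], [-1.0, -4.1, 0, 0, 0, -2.5, 1], [-1.2, -4.1, 0, 0, 0, -2.5, 1], [-1.4, -4.1, 0, 0, 0, -2.5, 1], [-1.5, -4.0, 0, 0, 0, -2.5, 1], [-1.8, -3.9, 0, 0, 0, -2.5, 1], [-1.9, -3.8, 0, 0, 0, -2.5, 1]]
[-10.3 -32.4   0.    0.    0.  -20.    8. ]
[[-2.8, -5.1, 0, 0, 0, -3.4, 1], [-3.1, -4.9, 0, 0, 0, -3.4, 1], [-3.5, -4.7, 0, 0, 0, -3.4, 1], [-3.7, -4.5, 0, 0, 0, -3.4, 1], [-3.9, -4.2, 0, 0, 0, -3.4, 1], [-4.2, -4.0, 0, 0, 0, -3.4, 1], [-4.5, -3.8, 0, 0, 0, -3.4, 1], [-4.6, -3.5, 0, 0, 0, -3.4, 1], [-4.9, -3.2, 0, 0, 0, -3.4, 1], [-5.0, -2.9, 0, 0, 0, -3.4, 1]]
[-40.2 -40.8   0.    0.    0.  -34.   10. ]
[[-5.2, -2.6, 0, 0, 0, -3.4, 1], [-5.3, -2.3, 0, 0, 0, -3.4, 1], [-5.5, -2.0, 0, 0, 0, -3.4, 1], [-5.6, -1.6, 0, 0, 0, -3.4, 1], [-5.6, -1.4, 0, 0, 0, -3.4, 1], [-5.8, -0.9, 0, 0, 0, -3.4, 1], [-5.7, -0.7, 0, 0, 0, -3.4, 1], [-5.8, -0.3, 0, 0, 0, -3.4, 1], [-5.9, 0.1, 0, 0, 0, -3.4, 1], [-5.8, 0.4, 0, 0, 0, -3.4, 1]]
[-56.2 -11.3   0.    0.    0.  -34.   10. ]
```

>>> {"method": "apply_moves", "body": {
  "rows": [
    [-0.6, -4.2, 0, 0, 0, -2.5, 1],
    [-0.9, -4.2, 0, 0, 0, -2.5, 1],
    [-1.0, -4.1, 0, 0, 0, -2.5, 1],
    [-1.2, -4.1, 0, 0, 0, -2.5, 1],
    [-1.4, -4.1, 0, 0, 0, -2.5, 1],
    [-1.5, -4.0, 0, 0, 0, -2.5, 1],
    [-1.8, -3.9, 0, 0, 0, -2.5, 1],
    [-1.9, -3.8, 0, 0, 0, -2.5, 1]
  ]
}}

```text
time: 12.88
ee_pos: [0.6078, 0.0354, 0.0478]
tcp_rot: [180.0, 0.0, -27.7]
wrist_force: [2.0, 3.3, -0.5]
opening: 0.0101
```

```bash
python3 st.py
```

```text
t 12.875 pos [0.6078 0.0354 0.0478] yaw [ 1.7999e+02  1.0000e-02 -2.7730e+01] phi -27.67 r 0.0988 F [ 2.   3.3 -0.5] Frad 0.2 Ftan 3.8 tau [ 0.765 -0.201 -0.107] Mnut 0.272 q6 -148.9
```

Clean: 0.27 N m drag, hardly any radial force. Continuing.

>>> {"method": "apply_moves", "body": {
  "rows": [
    [-2.8, -5.1, 0, 0, 0, -3.4, 1],
    [-3.1, -4.9, 0, 0, 0, -3.4, 1],
    [-3.5, -4.7, 0, 0, 0, -3.4, 1],
    [-3.7, -4.5, 0, 0, 0, -3.4, 1],
    [-3.9, -4.2, 0, 0, 0, -3.4, 1],
    [-4.2, -4.0, 0, 0, 0, -3.4, 1],
    [-4.5, -3.8, 0, 0, 0, -3.4, 1],
    [-4.6, -3.5, 0, 0, 0, -3.4, 1],
    [-4.9, -3.2, 0, 0, 0, -3.4, 1],
    [-5.0, -2.9, 0, 0, 0, -3.4, 1]
  ]
}}

```text
time: 14.12
ee_pos: [0.5672, -0.0054, 0.0477]
tcp_rot: [180.0, 0.0, -61.8]
wrist_force: [0.2, 2.1, -0.6]
opening: 0.0102
```

```bash
python3 st.py
```

```text
t 14.125 pos [ 0.5672 -0.0054  0.0477] yaw [ 1.7995e+02  2.0000e-02 -6.1760e+01] phi -61.58 r 0.0986 F [ 0.2  2.1 -0.6] Frad -1.8 Ftan 1.2 tau [ 0.79  -0.127  0.029] Mnut 0.149 q6 -118.8
```

>>> {"method": "apply_moves", "body": {
  "rows": [
    [-5.4, -2.4, 0, 0, 0, -3.4, 1],
    [-5.4, -2.1, 0, 0, 0, -3.4, 1],
    [-5.5, -2.0, 0, 0, 0, -3.4, 1],
    [-5.6, -1.6, 0, 0, 0, -3.4, 1],
    [-5.6, -1.4, 0, 0, 0, -3.4, 1],
    [-5.8, -0.9, 0, 0, 0, -3.4, 1],
    [-5.7, -0.7, 0, 0, 0, -3.4, 1],
    [-5.8, -0.3, 0, 0, 0, -3.4, 1],
    [-5.9, 0.1, 0, 0, 0, -3.4, 1],
    [-5.8, 0.4, 0, 0, 0, -3.4, 1]
  ]
}}

```text
time: 15.38
ee_pos: [0.5107, -0.0166, 0.0478]
tcp_rot: [180.0, -0.1, -95.8]
wrist_force: [-0.4, -0.3, -1.3]
opening: 0.01
```

```bash
python3 st.py
```

```text
t 15.375 pos [ 0.5107 -0.0166  0.0478] yaw [ 1.7996e+02 -6.0000e-02 -9.5760e+01] phi -95.61 r 0.0984 F [-0.4 -0.3 -1.3] Frad 0.4 Ftan -0.3 tau [ 0.265 -0.143  0.225] Mnut 0.194 q6 -86.1
```

```bash
python3 arc.py -95.6 -91.6 2;python3 arc.py -91.6 -0.6 14
```

```text
[[3.4, -0.3, 0, 0, 0, 2.0, 1], [3.5, -0.2, 0, 0, 0, 2.0, 1]]
[ 6.9 -0.5  0.   0.   0.   4.   2. ]
[[11.1, 0.4, 0, 0, 0, 6.5, 1], [11.0, 1.5, 0, 0, 0, 6.5, 1], [10.7, 2.8, 0, 0, 0, 6.5, 1], [10.4, 4.1, 0, 0, 0, 6.5, 1], [9.8, 5.1, 0, 0, 0, 6.5, 1], [9.2, 6.2, 0, 0, 0, 6.5, 1], [8.5, 7.3, 0, 0, 0, 6.5, 1], [7.5, 8.1, 0, 0, 0, 6.5, 1], [6.6, 9.0, 0, 0, 0, 6.5, 1], [5.5, 9.6, 0, 0, 0, 6.5, 1], [4.4, 10.2, 0, 0, 0, 6.5, 1], [3.3, 10.7, 0, 0, 0, 6.5, 1], [1.9, 10.9, 0, 0, 0, 6.5, 1], [0.8, 11.1, 0, 0, 0, 6.5, 1]]
[100.7  97.    0.    0.    0.   91.   14. ]
```

>>> {"method": "apply_moves", "body": {
  "rows": [
    [3.4, -0.3, 0, 0, 0, 2.0, 1],
    [3.5, -0.2, 0, 0, 0, 2.0, 1],
    [0, 0, 3, 0, 0, 0, 1],
    [0, 0, 6, 0, 0, 0, 1],
    [0, 0, 9, 0, 0, 0, 1],
    [0, 0, 12, 0, 0, 0, 1],
    [0, 0, 5, 0, 0, 0, 1]
  ]
}}

```text
time: 16.25
ee_pos: [0.5188, -0.0165, 0.0843]
tcp_rot: [-179.9, -0.0, -91.6]
wrist_force: [-0.3, 0.5, -3.0]
opening: 0.0101
```

```bash
python3 st.py
python3 - <<'E'
from h import *
t=avg('top',2);s=avg('scene',2)
np.save('t6.npy',t);np.save('s6.npy',s)
enh(t,225,180,275,240,10,'pics/t6.png');enh(s,360,170,420,230,10,'pics/s6.png')
E
```

```text
t 16.25 pos [ 0.5188 -0.0165  0.0843] yaw [-179.9    -0.    -91.57] phi -90.88 r 0.0978 F [-0.3  0.5 -3. ] Frad -0.5 Ftan -0.3 tau [-0.07   0.    -0.027] Mnut -0.053 q6 -90.3
```

View pics/t6.png

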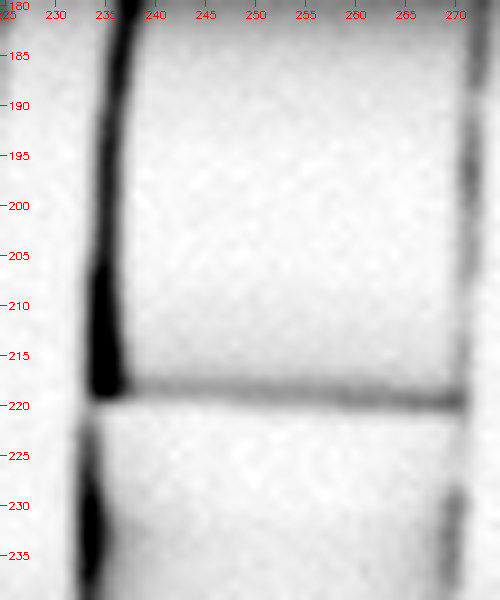

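View pics/s6.png

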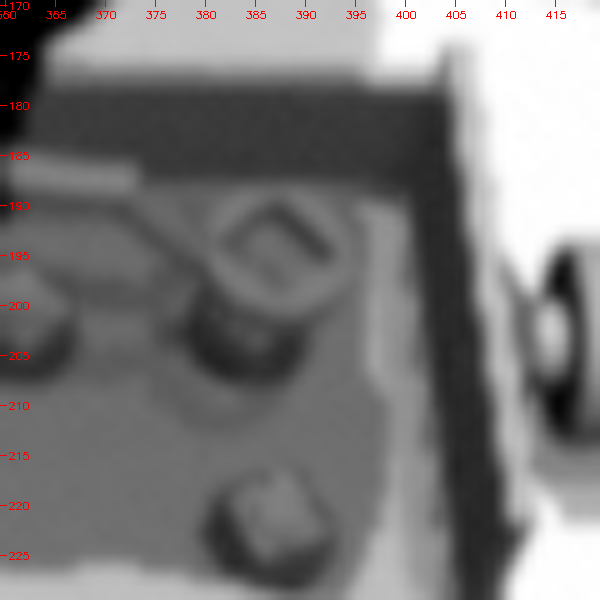

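>>> {"method": "apply_moves", "body": {
  "rows": [
    [11.1, 0.4, 0, 0, 0, 6.5, 1],
    [11.0, 1.5, 0, 0, 0, 6.5, 1],
    [10.7, 2.8, 0, 0, 0, 6.5, 1],
    [10.4, 4.1, 0, 0, 0, 6.5, 1],
    [9.8, 5.1, 0, 0, 0, 6.5, 1],
    [9.2, 6.2, 0, 0, 0, 6.5, 1],
    [8.5, 7.3, 0, 0, 0, 6.5, 1],
    [7.5, 8.1, 0, 0, 0, 6.5, 1],
    [6.6, 9.0, 0, 0, 0, 6.5, 1],
    [5.5, 9.6, 0, 0, 0, 6.5, 1],
    [4.4, 10.2, 0, 0, 0, 6.5, 1],
    [3.3, 10.7, 0, 0, 0, 6.5, 1],
    [1.9, 10.9, 0, 0, 0, 6.5, 1],
    [0.8, 11.1, 0, 0, 0, 6.5, 1],
    [0, 0, 0, 0, 0, 0, 1]
  ]
}}

```text
time: 18.32
ee_pos: [0.6187, 0.081, 0.0822]
tcp_rot: [180.0, 0.1, -0.6]
wrist_force: [0.3, -0.2, -3.7]
opening: 0.0099
```

```bash
python3 st.py
python3 - <<'E'
from h import *
t=avg('top',2)
enh(t,225,190,275,240,12,'pics/t7.png')
E
```

```text
t 18.325 pos [0.6187 0.081  0.0822] yaw [ 1.7999e+02  6.0000e-02 -5.5000e-01] phi -0.16 r 0.0984 F [ 0.3 -0.2 -3.7] Frad 0.3 Ftan -0.2 tau [-0.01  -0.054 -0.01 ] Mnut -0.032 q6 -172.0
```

View pics/t7.png

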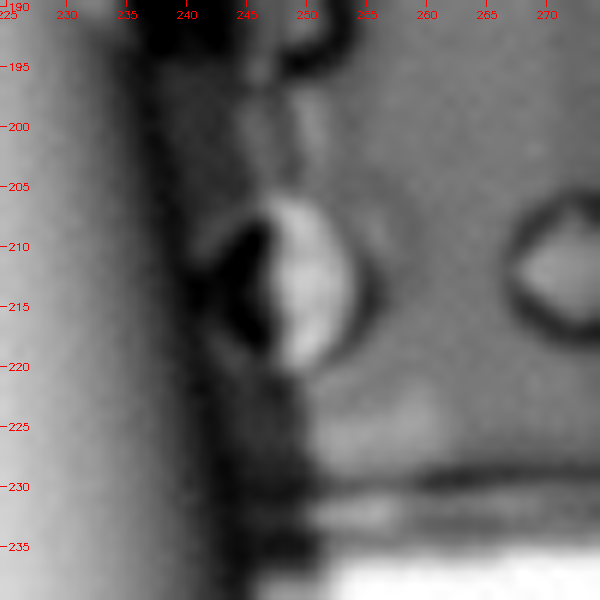

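>>> {"method": "apply_moves", "body": {
  "rows": [
    [0, 0, -12, 0, 0, 0, 1],
    [0, 0, -6, 0, 0, 0, 1],
    [0, 0, -2, 0, 0, 0, 1],
    [0, 0, -1.5, 0, 0, 0, 1],
    [0, 0, -1.5, 0, 0, 0, 1],
    [0, 0, -1, 0, 0, 0, 1]
  ]
}}

```text
time: 19.18
ee_pos: [0.6191, 0.0805, 0.059]
tcp_rot: [-180.0, -0.0, -0.6]
wrist_force: [-0.4, 0.9, -4.5]
opening: 0.01
```

>>> {"method": "apply_moves", "body": {
  "rows": [
    [0, 0, -1.5, 0, 0, 0, 1],
    [0, 0, -1.5, 0, 0, 0, 1],
    [0, 0, -1, 0, 0, 0, 1]
  ]
}}

```text
time: 19.55
ee_pos: [0.6189, 0.0805, 0.0548]
tcp_rot: [-180.0, 0.0, -0.6]
wrist_force: [0.2, 0.8, -3.1]
opening: 0.0099
```

Dropping in without resistance.

>>> {"method": "apply_moves", "body": {
  "rows": [
    [0, 0, -2, 0, 0, 0, 1],
    [0, 0, -2, 0, 0, 0, 1],
    [0, 0, -2, 0, 0, 0, 1],
    [0, 0, -1, 0, 0, 0, 1]
  ]
}}

```text
time: 20.05
ee_pos: [0.619, 0.0805, 0.0479]
tcp_rot: [180.0, -0.0, -0.6]
wrist_force: [-0.7, -0.1, -1.4]
opening: 0.0098
```

```bash
python3 st.py; python3 arc.py -0.6 -8.6 4;python3 arc.py -8.6 -33.6 10
```

```text
t 20.05 pos [0.619  0.0805 0.0479] yaw [ 1.8e+02 -1.0e-02 -5.7e-01] phi -0.48 r 0.0987 F [-0.7 -0.1 -1.4] Frad -0.7 Ftan -0.1 tau [0.027 0.18  0.029] Mnut 0.023 q6 -172.0
[[-0.1, -3.4, 0, 0, 0, -2.0, 1], [-0.2, -3.5, 0, 0, 0, -2.0, 1], [-0.3, -3.4, 0, 0, 0, -2.0, 1], [-0.5, -3.4, 0, 0, 0, -2.0, 1]]
[ -1.1 -13.7   0.    0.    0.   -8.    4. ]
[[-0.7, -4.2, 0, 0, 0, -2.5, 1], [-0.9, -4.1, 0, 0, 0, -2.5, 1], [-1.1, -4.2, 0, 0, 0, -2.5, 1], [-1.3, -4.1, 0, 0, 0, -2.5, 1], [-1.5, -4.0, 0, 0, 0, -2.5, 1], [-1.6, -3.9, 0, 0, 0, -2.5, 1], [-1.8, -3.9, 0, 0, 0, -2.5, 1], [-2.0, -3.8, 0, 0, 0, -2.5, 1], [-2.1, -3.7, 0, 0, 0, -2.5, 1], [-2.3, -3.6, 0, 0, 0, -2.5, 1]]
[-15.3 -39.5   0.    0.    0.  -25.   10. ]
```

>>> {"method": "apply_moves", "body": {
  "rows": [
    [-0.1, -3.4, 0, 0, 0, -2.0, 1],
    [-0.2, -3.5, 0, 0, 0, -2.0, 1],
    [-0.3, -3.4, 0, 0, 0, -2.0, 1],
    [-0.5, -3.4, 0, 0, 0, -2.0, 1],
    [-0.7, -4.2, 0, 0, 0, -2.5, 1],
    [-0.9, -4.1, 0, 0, 0, -2.5, 1],
    [-1.1, -4.2, 0, 0, 0, -2.5, 1],
    [-1.3, -4.1, 0, 0, 0, -2.5, 1],
    [-1.5, -4.0, 0, 0, 0, -2.5, 1],
    [-1.6, -3.9, 0, 0, 0, -2.5, 1],
    [-1.8, -3.9, 0, 0, 0, -2.5, 1],
    [-2.0, -3.8, 0, 0, 0, -2.5, 1]
  ]
}}

```text
time: 21.55
ee_pos: [0.607, 0.0342, 0.048]
tcp_rot: [180.0, -0.0, -28.7]
wrist_force: [5.6, 0.9, -0.8]
opening: 0.0097
```

```bash
python3 st.py; python3 arc.py -28.6 -36.6 4;python3 arc.py -36.6 -45.6 9
```

```text
t 21.55 pos [0.607  0.0342 0.048 ] yaw [ 1.800e+02 -3.000e-02 -2.874e+01] phi -28.51 r 0.0987 F [ 5.6  0.9 -0.8] Frad 4.5 Ftan 3.5 tau [ 0.287 -0.841  0.043] Mnut 0.388 q6 -148.0
[[-1.6, -3.0, 0, 0, 0, -2.0, 1], [-1.8, -2.9, 0, 0, 0, -2.0, 1], [-1.9, -2.8, 0, 0, 0, -2.0, 1], [-2.0, -2.8, 0, 0, 0, -2.0, 1]]
[ -7.3 -11.5   0.    0.    0.   -8.    4. ]
[[-1.1, -1.4, 0, 0, 0, -1.0, 1], [-1.0, -1.3, 0, 0, 0, -1.0, 1], [-1.1, -1.4, 0, 0, 0, -1.0, 1], [-1.1, -1.3, 0, 0, 0, -1.0, 1], [-1.1, -1.3, 0, 0, 0, -1.0, 1], [-1.2, -1.2, 0, 0, 0, -1.0, 1], [-1.1, -1.3, 0, 0, 0, -1.0, 1], [-1.2, -1.2, 0, 0, 0, -1.0, 1], [-1.2, -1.2, 0, 0, 0, -1.0, 1]]
[-10.1 -11.6   0.    0.    0.   -9.    9. ]
```

>>> {"method": "apply_moves", "body": {
  "rows": [
    [-1.2, -3.2, 0, 0, 0, -2.0, 1],
    [-1.8, -2.9, 0, 0, 0, -2.0, 1],
    [-1.9, -2.8, 0, 0, 0, -2.0, 1],
    [-1.0, -1.4, 0, 0, 0, -1.0, 1],
    [0, 0, 0, 0, 0, 0, 1]
  ]
}}

```text
time: 22.18
ee_pos: [0.6008, 0.0242, 0.0478]
tcp_rot: [180.0, 0.0, -35.6]
wrist_force: [2.1, 0.7, -0.7]
opening: 0.0106
```

```bash
python3 st.py
```

```text
t 22.175 pos [0.6008 0.0242 0.0478] yaw [ 1.7999e+02  2.0000e-02 -3.5580e+01] phi -35.34 r 0.0987 F [ 2.1  0.7 -0.7] Frad 1.3 Ftan 1.8 tau [ 0.313 -0.203 -0.109] Mnut 0.064 q6 -142.1
```

>>> {"method": "apply_moves", "body": {
  "rows": [
    [-1.0, -1.4, 0, 0, 0, -1.0, 1],
    [-1.1, -1.4, 0, 0, 0, -1.0, 1],
    [-1.0, -1.3, 0, 0, 0, -1.0, 1],
    [-1.1, -1.4, 0, 0, 0, -1.0, 1]
  ]
}}

```text
time: 22.68
ee_pos: [0.5967, 0.0187, 0.0478]
tcp_rot: [180.0, 0.0, -39.6]
wrist_force: [0.4, 2.0, -1.6]
opening: 0.0097
```

```bash
python3 st.py
```

```text
t 22.675 pos [0.5967 0.0187 0.0478] yaw [ 1.7999e+02  2.0000e-02 -3.9630e+01] phi -39.32 r 0.0987 F [ 0.4  2.  -1.6] Frad -1.0 Ftan 1.8 tau [ 0.561 -0.123  0.097] Mnut 0.275 q6 -138.6
```

>>> {"method": "apply_moves", "body": {
  "rows": [
    [-0.6, -0.6, 0, 0, 0, -0.5, 1],
    [-0.5, -0.7, 0, 0, 0, -0.5, 1],
    [-0.6, -0.6, 0, 0, 0, -0.5, 1],
    [-0.5, -0.7, 0, 0, 0, -0.5, 1]
  ]
}}

```text
time: 23.18
ee_pos: [0.5945, 0.0162, 0.0478]
tcp_rot: [180.0, 0.0, -41.6]
wrist_force: [0.1, 2.8, -1.7]
opening: 0.0097
```

```bash
python3 st.py
```

```text
t 23.175 pos [0.5945 0.0162 0.0478] yaw [ 1.7999e+02  2.0000e-02 -4.1590e+01] phi -41.25 r 0.0987 F [ 0.1  2.8 -1.7] Frad -1.8 Ftan 2.1 tau [0.597 0.011 0.165] Mnut 0.375 q6 -136.8
```

>>> {"method": "apply_moves", "body": {
  "rows": [
    [-0.5, -0.7, 0, 0, 0, -0.5, 1],
    [-0.6, -0.6, 0, 0, 0, -0.5, 1]
  ]
}}

```text
time: 23.42
ee_pos: [0.5934, 0.0149, 0.0478]
tcp_rot: [180.0, 0.0, -42.6]
wrist_force: [-0.4, 3.0, -1.5]
opening: 0.0096
```

```bash
python3 st.py
```

```text
t 23.425 pos [0.5934 0.0149 0.0478] yaw [ 1.7999e+02  2.0000e-02 -4.2600e+01] phi -42.25 r 0.0987 F [-0.4  3.  -1.5] Frad -2.3 Ftan 1.9 tau [0.641 0.165 0.074] Mnut 0.262 q6 -136.0
```

>>> {"method": "apply_moves", "body": {
  "rows": [
    [-0.7, -0.5, 0, 0, 0, -0.5, 1],
    [-0.6, -0.6, 0, 0, 0, -0.5, 1]
  ]
}}

```text
time: 23.68
ee_pos: [0.5922, 0.0137, 0.0478]
tcp_rot: [180.0, 0.0, -43.6]
wrist_force: [0.9, 2.5, -1.9]
opening: 0.0099
```

```bash
python3 st.py
```

```text
t 23.675 pos [0.5922 0.0137 0.0478] yaw [179.99   0.   -43.6 ] phi -43.23 r 0.0987 F [ 0.9  2.5 -1.9] Frad -1.1 Ftan 2.5 tau [0.573 0.085 0.083] Mnut 0.325 q6 -135.1
```

>>> {"method": "apply_moves", "body": {
  "rows": [
    [-0.6, -0.6, 0, 0, 0, -0.5, 1],
    [-0.6, -0.6, 0, 0, 0, -0.5, 1]
  ]
}}

```text
time: 23.92
ee_pos: [0.591, 0.0125, 0.0479]
tcp_rot: [180.0, -0.0, -44.6]
wrist_force: [-0.7, 2.6, -1.5]
opening: 0.01
```

```bash
python3 st.py
```

```text
t 23.925 pos [0.591  0.0125 0.0479] yaw [179.99  -0.   -44.6 ] phi -44.23 r 0.0987 F [-0.7  2.6 -1.5] Frad -2.3 Ftan 1.4 tau [0.538 0.123 0.113] Mnut 0.251 q6 -134.2
```

>>> {"method": "apply_moves", "body": {
  "rows": [
    [-0.6, -0.6, 0, 0, 0, -0.5, 1],
    [-0.6, -0.6, 0, 0, 0, -0.5, 1]
  ]
}}

```text
time: 24.18
ee_pos: [0.5898, 0.0113, 0.0479]
tcp_rot: [180.0, -0.0, -45.6]
wrist_force: [0.7, 1.2, -0.9]
opening: 0.0102
```

```bash
python3 st.py
```

```text
t 24.175 pos [0.5898 0.0113 0.0479] yaw [180.   -0.  -45.6] phi -45.19 r 0.0986 F [ 0.7  1.2 -0.9] Frad -0.3 Ftan 1.3 tau [0.511 0.118 0.198] Mnut 0.328 q6 -133.3
```

>>> {"method": "apply_moves", "body": {
  "rows": [
    [-0.6, -0.6, 0, 0, 0, -0.5, 1],
    [-0.6, -0.6, 0, 0, 0, -0.5, 1]
  ]
}}

```text
time: 24.42
ee_pos: [0.5886, 0.0101, 0.0479]
tcp_rot: [180.0, 0.0, -46.6]
wrist_force: [-0.6, 2.7, -2.8]
opening: 0.0099
```

```bash
python3 st.py
```

```text
t 24.425 pos [0.5886 0.0101 0.0479] yaw [180.    0.  -46.6] phi -46.17 r 0.0986 F [-0.6  2.7 -2.8] Frad -2.4 Ftan 1.5 tau [0.44  0.171 0.118] Mnut 0.261 q6 -132.4
```

>>> {"method": "apply_moves", "body": {
  "rows": [
    [-0.7, -0.5, 0, 0, 0, -0.5, 1],
    [-0.6, -0.5, 0, 0, 0, -0.5, 1]
  ]
}}

```text
time: 24.68
ee_pos: [0.5874, 0.0091, 0.0479]
tcp_rot: [-180.0, -0.0, -47.6]
wrist_force: [0.2, 1.7, -0.5]
opening: 0.0098
```

```bash
python3 st.py
```

```text
t 24.675 pos [0.5874 0.0091 0.0479] yaw [-1.80e+02 -2.00e-02 -4.76e+01] phi -47.1 r 0.0986 F [ 0.2  1.7 -0.5] Frad -1.1 Ftan 1.3 tau [ 0.399 -0.034  0.198] Mnut 0.325 q6 -131.5
```

>>> {"method": "apply_moves", "body": {
  "rows": [
    [-0.7, -0.6, 0, 0, 0, -0.5, 1],
    [-0.7, -0.6, 0, 0, 0, -0.5, 1]
  ]
}}

```text
time: 24.92
ee_pos: [0.5862, 0.008, 0.048]
tcp_rot: [-180.0, -0.0, -48.6]
wrist_force: [1.5, 1.3, -2.3]
opening: 0.01
```

```bash
python3 st.py
```

```text
t 24.925 pos [0.5862 0.008  0.048 ] yaw [-1.7997e+02 -2.0000e-02 -4.8590e+01] phi -48.02 r 0.0985 F [ 1.5  1.3 -2.3] Frad 0.1 Ftan 2.0 tau [ 0.53  -0.44   0.269] Mnut 0.462 q6 -130.6
```

>>> {"method": "apply_moves", "body": {
  "rows": [
    [-0.4, -0.4, 0, 0, 0, -0.3, 1],
    [0, 0, 0, 0, 0, 0, 1]
  ]
}}

```text
time: 25.18
ee_pos: [0.5858, 0.0077, 0.048]
tcp_rot: [-180.0, -0.0, -48.9]
wrist_force: [2.9, 3.2, -0.9]
opening: 0.01
```

```bash
python3 st.py
```

```text
t 25.175 pos [0.5858 0.0077 0.048 ] yaw [-1.7996e+02 -1.0000e-02 -4.8870e+01] phi -48.32 r 0.0985 F [ 2.9  3.2 -0.9] Frad -0.5 Ftan 4.3 tau [ 0.69  -0.475  0.201] Mnut 0.626 q6 -130.4
```

>>> {"method": "apply_moves", "body": {
  "rows": [
    [-0.4, -0.4, 0, 0, 0, -0.3, 1],
    [0, 0, 0, 0, 0, 0, 1]
  ]
}}

```text
time: 25.42
ee_pos: [0.5854, 0.0073, 0.048]
tcp_rot: [-180.0, -0.0, -49.2]
wrist_force: [4.2, 3.0, -2.8]
opening: 0.0098
```

```bash
python3 st.py
```

```text
t 25.425 pos [0.5854 0.0073 0.048 ] yaw [-1.7997e+02 -1.0000e-02 -4.9170e+01] phi -48.67 r 0.0985 F [ 4.2  3.  -2.8] Frad 0.5 Ftan 5.2 tau [ 0.844 -0.679  0.213] Mnut 0.722 q6 -130.1
```

>>> {"method": "apply_moves", "body": {
  "rows": [
    [-0.4, -0.4, 0, 0, 0, -0.3, 1],
    [-0.4, -0.3, 0, 0, 0, -0.3, 1],
    [0, 0, 0, 0, 0, 0, 1]
  ]
}}

```text
time: 25.8
ee_pos: [0.5846, 0.0067, 0.048]
tcp_rot: [-180.0, -0.0, -49.8]
wrist_force: [4.1, 3.9, -2.1]
opening: 0.0099
```

```bash
python3 st.py
```

```text
t 25.8 pos [0.5846 0.0067 0.048 ] yaw [-1.7996e+02 -1.0000e-02 -4.9760e+01] phi -49.24 r 0.0985 F [ 4.1  3.9 -2.1] Frad -0.3 Ftan 5.6 tau [ 0.974 -0.764  0.322] Mnut 0.878 q6 -129.6
```

>>> {"method": "apply_moves", "body": {
  "rows": [
    [-0.7, -0.6, 0, 0, 0, -0.5, 1],
    [-0.7, -0.6, 0, 0, 0, -0.5, 1],
    [0, 0, 0, 0, 0, 0, 1]
  ]
}}

```text
time: 26.18
ee_pos: [0.5833, 0.0056, 0.0481]
tcp_rot: [-179.9, -0.0, -50.8]
wrist_force: [4.2, 4.1, -1.9]
opening: 0.0099
```

```bash
python3 st.py
```

```text
t 26.175 pos [0.5833 0.0056 0.0481] yaw [-1.7994e+02 -1.0000e-02 -5.0750e+01] phi -50.24 r 0.0985 F [ 4.2  4.1 -1.9] Frad -0.5 Ftan 5.8 tau [ 0.999 -0.851  0.328] Mnut 0.903 q6 -128.7
```

```bash
python3 - <<'E'
from h import *
t=avg('top',2);s=avg('scene',2)
enh(t,215,165,285,245,8,'pics/t8.png');enh(s,340,165,430,245,8,'pics/s8.png')
E
python3 st.py
```

```text
t 26.375 pos [0.5833 0.0056 0.0481] yaw [-1.7995e+02 -1.0000e-02 -5.0750e+01] phi -50.24 r 0.0985 F [ 3.9  4.9 -1.7] Frad -1.3 Ftan 6.1 tau [ 0.987 -0.838  0.321] Mnut 0.919 q6 -128.7
```

View pics/s8.png

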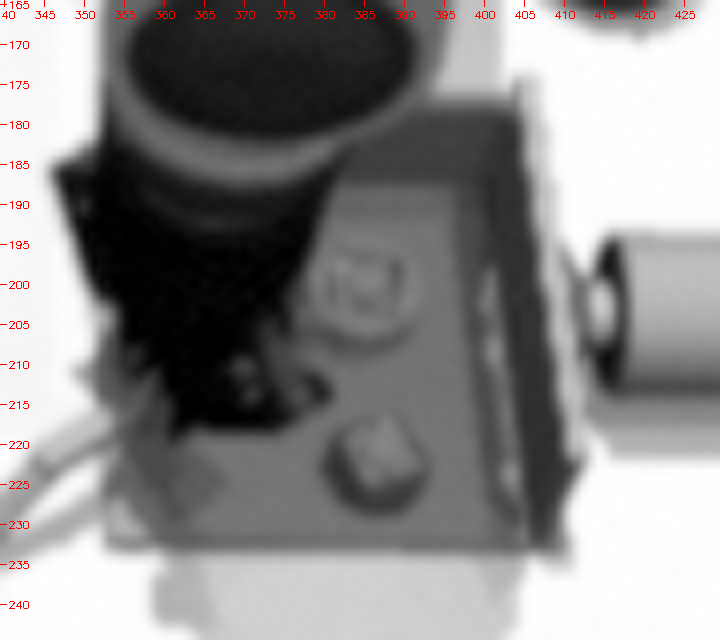

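View pics/t8.png

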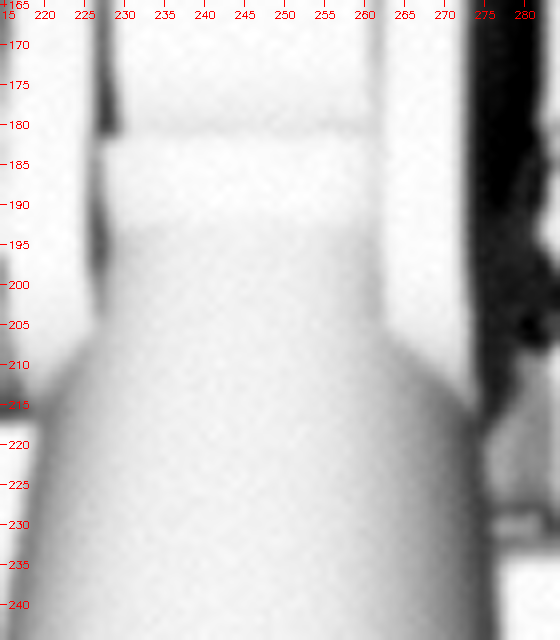

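>>> {"method": "apply_moves", "body": {
  "rows": [
    [-0.4, -0.3, 0, 0, 0, 0, 1],
    [-0.4, -0.3, 0, 0, 0, 0, 1],
    [0, 0, 0, 0, 0, 0, 1]
  ],
  "grip_force": 120
}}

```text
time: 26.75
ee_pos: [0.583, 0.0053, 0.0483]
tcp_rot: [-179.9, -0.0, -50.7]
wrist_force: [6.3, 5.6, -2.1]
opening: 0.0095
```

```bash
python3 st.py
```

```text
t 26.75 pos [0.583  0.0053 0.0483] yaw [-1.7987e+02 -1.0000e-02 -5.0740e+01] phi -50.49 r 0.0985 F [ 6.3  5.6 -2.1] Frad -0.3 Ftan 8.5 tau [ 1.361 -1.22   0.227] Mnut 1.060 q6 -128.8
```

>>> {"method": "apply_moves", "body": {
  "rows": [
    [-0.4, -0.3, 0, 0, 0, 0, 1],
    [-0.4, -0.3, 0, 0, 0, 0, 1],
    [0, 0, 0, 0, 0, 0, 1]
  ]
}}

```text
time: 27.12
ee_pos: [0.5826, 0.005, 0.0484]
tcp_rot: [-179.8, -0.0, -50.7]
wrist_force: [9.0, 7.3, -2.4]
opening: 0.0094
```

```bash
python3 st.py
```

```text
t 27.125 pos [0.5826 0.005  0.0484] yaw [-1.7981e+02 -2.0000e-02 -5.0740e+01] phi -50.77 r 0.0985 F [ 9.   7.3 -2.4] Frad 0.0 Ftan 11.6 tau [ 1.729 -1.664  0.103] Mnut 1.240 q6 -128.8
```

>>> {"method": "apply_moves", "body": {
  "rows": [
    [-0.4, -0.3, 0, 0, 0, 0, 1],
    [-0.4, -0.3, 0, 0, 0, 0, 1],
    [-0.4, -0.3, 0, 0, 0, 0, 1],
    [0, 0, 0, 0, 0, 0, 1]
  ]
}}

```text
time: 27.62
ee_pos: [0.582, 0.0045, 0.0486]
tcp_rot: [-179.7, -0.0, -50.7]
wrist_force: [10.2, 10.6, -3.1]
opening: 0.0095
```

```bash
python3 st.py
```

```text
t 27.625 pos [0.582  0.0045 0.0486] yaw [-1.7972e+02 -2.0000e-02 -5.0740e+01] phi -51.22 r 0.0985 F [10.2 10.6 -3.1] Frad -1.8 Ftan 14.6 tau [ 2.26  -2.181 -0.138] Mnut 1.295 q6 -128.9
```

>>> {"method": "apply_moves", "body": {
  "rows": [
    [-0.4, -0.3, 0, 0, 0, -0.3, 1],
    [-0.4, -0.3, 0, 0, 0, -0.3, 1],
    [0, 0, 0, 0, 0, 0, 1]
  ]
}}

```text
time: 28.0
ee_pos: [0.5813, 0.0041, 0.0486]
tcp_rot: [-179.7, -0.0, -51.3]
wrist_force: [10.6, 11.5, -4.8]
opening: 0.0096
```

```bash
python3 st.py
```

```text
t 28.0 pos [0.5813 0.0041 0.0486] yaw [-1.7969e+02 -2.0000e-02 -5.1330e+01] phi -51.68 r 0.0984 F [10.6 11.5 -4.8] Frad -2.5 Ftan 15.4 tau [ 2.341 -2.382 -0.072] Mnut 1.447 q6 -128.4
```

>>> {"method": "apply_moves", "body": {
  "rows": [
    [-0.4, -0.3, 0, 0, 0, -0.3, 1],
    [-0.4, -0.3, 0, 0, 0, -0.3, 1],
    [0, 0, 0, 0, 0, 0, 1]
  ]
}}

```text
time: 28.38
ee_pos: [0.5804, 0.0033, 0.0486]
tcp_rot: [-179.7, -0.0, -51.9]
wrist_force: [10.4, 9.9, -3.1]
opening: 0.0095
```

```bash
python3 st.py
```

```text
t 28.375 pos [0.5804 0.0033 0.0486] yaw [-1.7972e+02 -2.0000e-02 -5.1940e+01] phi -52.39 r 0.0984 F [10.4  9.9 -3.1] Frad -1.5 Ftan 14.2 tau [ 2.222 -2.154 -0.117] Mnut 1.284 q6 -127.8
```

```bash
python3 - <<'E'
from h import *
s=avg('scene',2)
enh(s,340,165,430,245,8,'pics/s9.png')
c=s[150:270,310:430,::-1].clip(0,255)
cv2.imwrite('pics/s9c.png',cv2.resize((255*(c/255)**.5).astype(np.uint8),None,fx=6,fy=5,interpolation=cv2.INTER_CUBIC))
E
python3 st.py
```

```text
t 28.475 pos [0.5803 0.0034 0.0486] yaw [-1.7972e+02 -2.0000e-02 -5.1930e+01] phi -52.4 r 0.0984 F [10.5 11.  -3.1] Frad -2.3 Ftan 15.0 tau [ 2.26  -2.137 -0.08 ] Mnut 1.396 q6 -127.8
```

View pics/s9.png

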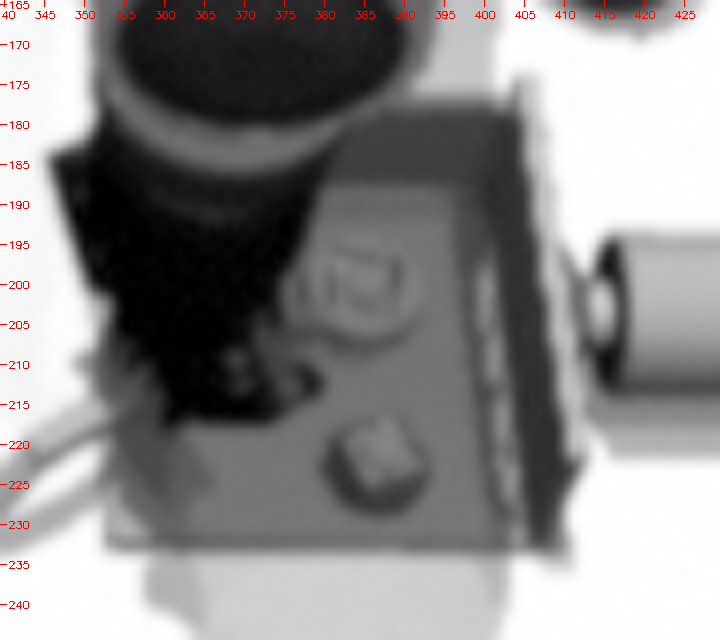

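View pics/s9c.png

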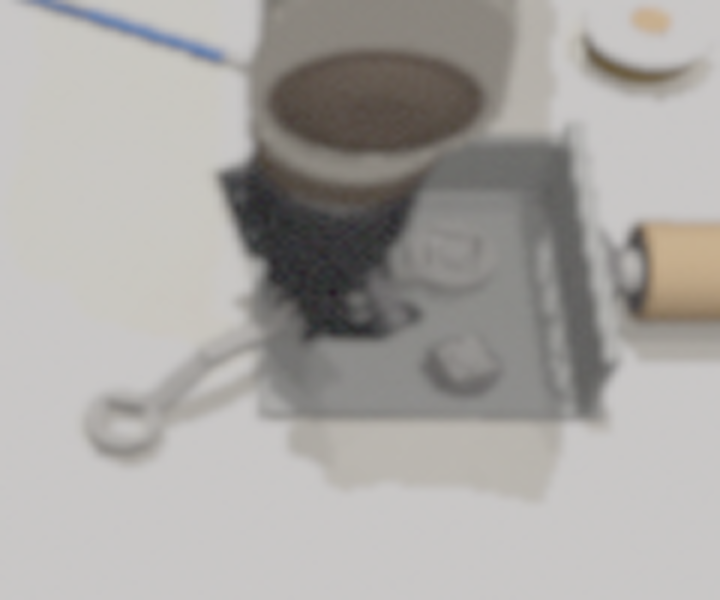

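Run:
```python
from h import *
for px in [(330.5,234.5)]:
    for z in (.014,.017,.022):
        P=atz('scene',px,z); d=P[:2]-np.array([.5226,.0824]); print(z,P,np.linalg.norm(d),np.degrees(np.arctan2(d[1],d[0])))
```

```text
0.014 [ 0.64222439 -0.07429245  0.014     ] 0.19713578922759126 -52.640644352212696
0.017 [ 0.64368021 -0.07434584  0.017     ] 0.19806482672236578 -52.3152747618724
0.022 [ 0.64610658 -0.07443481  0.022     ] 0.19962723981106945 -51.77975515882205
```

>>> {"method": "apply_moves", "body": {
  "rows": [
    [-0.4, -0.3, 0, 0, 0, 0, 1],
    [-0.4, -0.3, 0, 0, 0, 0, 1],
    [-0.4, -0.3, 0, 0, 0, 0, 1],
    [0, 0, 0, 0, 0, 0, 1]
  ]
}}

```text
time: 28.98
ee_pos: [0.5798, 0.003, 0.0488]
tcp_rot: [-179.6, -0.0, -51.9]
wrist_force: [13.2, 14.4, -5.0]
opening: 0.0096
```

```bash
cat > st2.py <<'E'
from h import *
C=np.array((.5206,.0815)); A=[];S=[]
for i in range(4):
    S.append(camera('scene').astype(float)); A.append(get_obs())
m=lambda k:np.mean([o[k] for o in A],0)
p=m('ee_pos');F=m('wrist_force');T=m('torque');r=p[:2]-C;L=np.linalg.norm(r);u=r/L
Ft=F[1]*u[0]-F[0]*u[1]
print('t',A[-1]['time'],p.round(4),'yaw',A[-1]['tcp_rot'].round(2),'phi %.2f'%np.degrees(np.arctan2(r[1],r[0])),'F',F.round(1),'Frad %.1f Ft %.2f tauz %.3f  F*r %.3f M %.3f sd %.3f'%(F[:2]@u,Ft,T[2],Ft*L,Ft*L+T[2],np.std([o['wrist_force'][1]*r[0]-o['wrist_force'][0]*r[1]+o['torque'][2] for o in A])))
np.save('slast.npy',np.mean(S,0))
E
python3 st2.py
```

```text
t 29.175 [0.5798 0.003  0.0488] yaw [-1.7962e+02 -2.0000e-02 -5.1920e+01] phi -52.99 F [13.1 13.7 -4.2] Frad -3.0 Ft 18.65 tauz -0.286  F*r 1.834 M 1.548 sd 0.022
```

>>> {"method": "apply_moves", "body": {
  "rows": [
    [0, 0, 0, 0, 0, -0.5, 1],
    [0, 0, 0, 0, 0, -0.5, 1],
    [0, 0, 0, 0, 0, 0, 1]
  ]
}}

```text
time: 29.55
ee_pos: [0.5795, 0.0027, 0.0487]
tcp_rot: [-179.7, -0.0, -52.9]
wrist_force: [11.6, 12.1, -4.6]
opening: 0.0094
```

```bash
python3 st2.py
```

```text
t 29.75 [0.5795 0.0027 0.0487] yaw [-1.7968e+02 -2.0000e-02 -5.2900e+01] phi -53.23 F [11.6 12.2 -3.2] Frad -2.8 Ft 16.58 tauz 0.156  F*r 1.630 M 1.787 sd 0.022
```

>>> {"method": "apply_moves", "body": {
  "rows": [
    [2.5, 2.1, 0, 0, 0, 1.5, 1],
    [2.5, 2.1, 0, 0, 0, 1.5, 1],
    [2.5, 2.1, 0, 0, 0, 1.6, 1],
    [2.5, 2.2, 0, 0, 0, 1.6, 1],
    [2.5, 2.2, 0, 0, 0, 1.6, 1],
    [2.5, 2.2, 0, 0, 0, 1.6, 1],
    [0, 0, 0, 0, 0, 0, 1]
  ]
}}

```text
time: 30.62
ee_pos: [0.592, 0.014, 0.0476]
tcp_rot: [179.9, 0.0, -43.5]
wrist_force: [0.3, -0.3, -0.5]
opening: 0.0099
```

```bash
python3 st.py
python3 - <<'E'
from h import *
for px in [(288,264),(329,280),(337,130),(308,272),(396,168)]: print(px,atz('top',px,.005).round(3))
print(proj('top',[[.45,-.14,0],[.52,-.21,0],[.38,-.07,0]]))
E
```

```text
t 30.625 pos [0.592  0.014  0.0476] yaw [ 1.7994e+02  4.0000e-02 -4.3530e+01] phi -43.21 r 0.0984 F [ 0.3 -0.3 -0.5] Frad 0.4 Ftan -0.0 tau [-0.098  0.261  0.116] Mnut 0.111 q6 -135.1
(288, 264) [ 0.372 -0.032  0.005]
(329, 280) [ 0.325 -0.152  0.005]
(337, 130) [ 0.773 -0.18   0.005]
(308, 272) [ 0.349 -0.091  0.005]
(396, 168) [ 0.655 -0.356  0.005]
[[324.54522278 237.1931498 ]
 [347.86166852 213.47060932]
 [300.995874   261.14871667]]
```

>>> {"method": "apply_moves", "body": {
  "rows": [
    [0, 0, 2, 0, 0, 0, 1],
    [0, 0, 4, 0, 0, 0, 1],
    [0, 0, 6, 0, 0, 0, 1],
    [0, 0, 8, 0, 0, 0, 1],
    [0, 0, 10, 0, 0, 0, 1],
    [0, 0, 15, 0, 0, 0, 1],
    [0, 0, 20, 0, 0, 0, 1],
    [0, 0, 0, 0, 0, 0, 1]
  ]
}}

```text
time: 31.62
ee_pos: [0.5935, 0.014, 0.1153]
tcp_rot: [-179.9, -0.1, -43.6]
wrist_force: [0.2, -0.3, -3.8]
opening: 0.0093
```

```bash
python3 st.py
python3 - <<'E'
from h import *
s=avg('scene',2);t=avg('top',2)
enh(s,350,170,430,240,9,'pics/s10.png');enh(t,220,170,290,240,9,'pics/t10.png')
E
```

```text
t 31.625 pos [0.5935 0.014  0.1153] yaw [-1.7985e+02 -1.5000e-01 -4.3570e+01] phi -42.61 r 0.0994 F [ 0.2 -0.3 -3.8] Frad 0.4 Ftan -0.1 tau [ 0.005 -0.002  0.008] Mnut -0.005 q6 -135.1
```

View pics/s10.png

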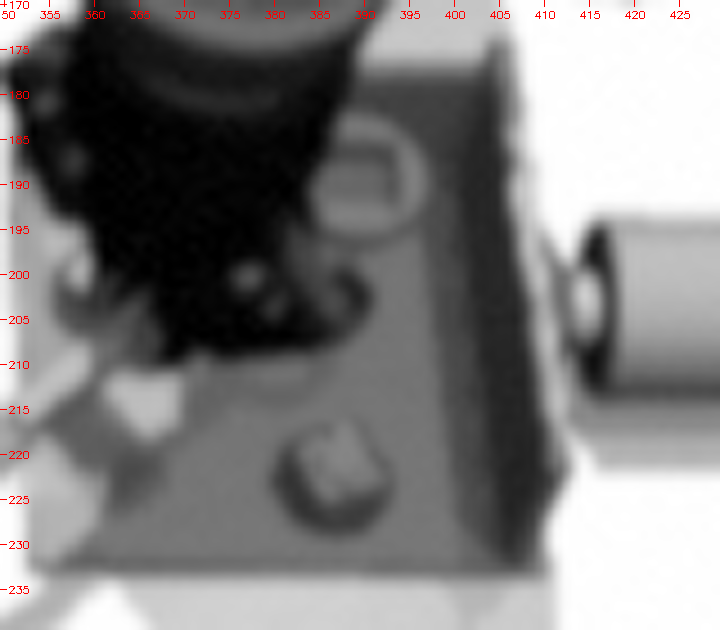

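>>> {"method": "apply_moves", "body": {
  "rows": [
    [-8, -25, 0, 0, 0, 0, 1],
    [-9, -30, 0, 0, 0, 0, 1],
    [-9, -30, 0, 0, 0, 0, 1],
    [-9, -30, 0, 0, 0, 0, 1],
    [-9, -30, 0, 0, 0, 0, 1],
    [-8, -30, 0, 0, 0, 0, 1],
    [0, 0, 0, 0, 0, 0, 1]
  ]
}}

```text
time: 32.7
ee_pos: [0.5395, -0.1626, 0.1121]
tcp_rot: [180.0, 0.1, -43.7]
wrist_force: [-0.1, 0.5, -4.1]
opening: 0.0096
```

```bash
python3 st.py
python3 - <<'E'
from h import *
s=avg('scene',3);t=avg('top',3)
np.save('s11.npy',s);np.save('t11.npy',t)
enh(s,350,170,430,240,9,'pics/s11.png');enh(t,220,170,290,240,9,'pics/t11.png')
cv2.imwrite('pics/t11f.png',t[:,:,::-1])
E
```

```text
t 32.7 pos [ 0.5395 -0.1626  0.1121] yaw [ 1.7995e+02  5.0000e-02 -4.3710e+01] phi -85.5 r 0.2446 F [-0.1  0.5 -4.1] Frad -0.5 Ftan -0.1 tau [ 0.04  -0.023 -0.04 ] Mnut -0.061 q6 -153.1[ WARN:0@19.709] global loadsave.cpp:1063 imwrite_ Unsupported depth image for selected encoder is fallbacked to CV_8U.
```

View pics/s11.png

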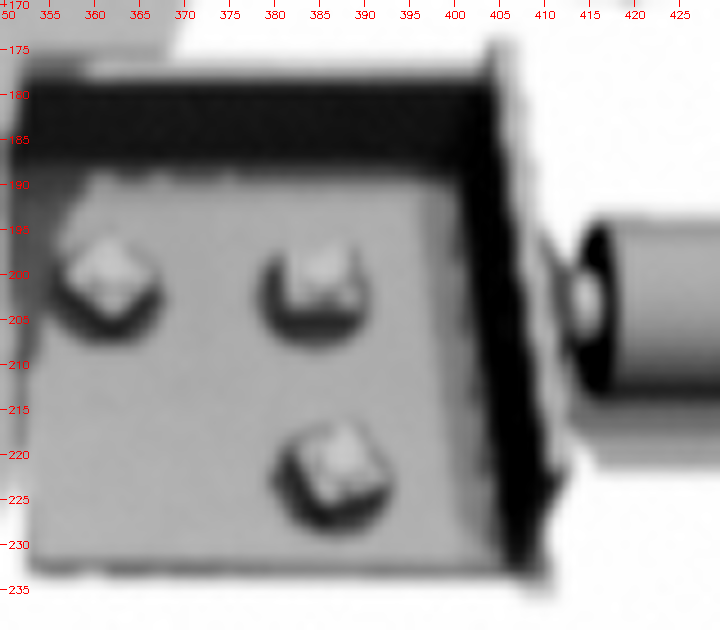

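View pics/t11.png

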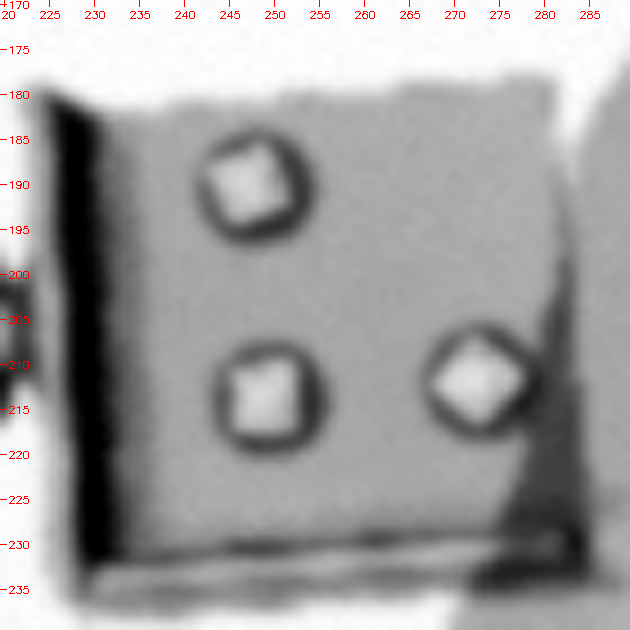

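View pics/t11f.png

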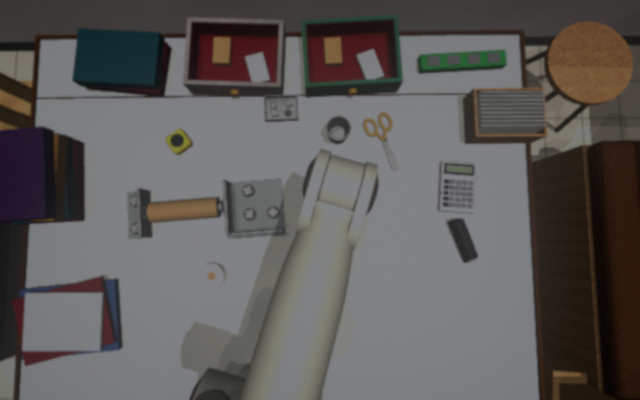

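Run:
```python
from h import *
n='top'
def fit(g,p0,half,ths):
    c=proj(n,[[p0[0],p0[1],.024]])[0]; x0,y0=(c-9).astype(int); W=19; S=8
    obs=g[y0:y0+W,x0:x0+W]
    def ren(v):
        x,y,th=v[:3]
        im=np.ones((W*S,W*S),np.float32)*v[3]; ph=np.linspace(0,2*np.pi,60)
        def poly(P): q=proj(n,P); return np.round(((q-[x0,y0]+.5)*S-.5)*16).astype(np.int32)
        xx=np.arange(W*S)/S-W/2
        m=np.zeros_like(im); cv2.fillPoly(m,[poly(np.c_[x+.019*np.cos(ph),y+.019*np.sin(ph),0*ph+.011])],1.,cv2.LINE_AA,4)
        im=im*(1-m)+m*(v[4]+v[5]*xx[None,:]+v[6]*xx[:,None])
        a=th+np.radians([45,135,225,315]); h=half*1.4142
        m=np.zeros_like(im); cv2.fillPoly(m,[poly(np.c_[x+h*np.cos(a),y+h*np.sin(a),0*a+.024])],1.,cv2.LINE_AA,4)
        im=im*(1-m)+m*(v[7]+v[8]*xx[None,:]+v[9]*xx[:,None])
        return cv2.resize(cv2.GaussianBlur(im,(0,0),abs(v[10])*S),(W,W),interpolation=cv2.INTER_AREA)
    out=[]
    for th0 in ths:
        v0=[p0[0],p0[1],np.radians(th0),102,66,0,0,114,0,0,.9]
        f=lambda v:np.r_[(ren(np.r_[v[:2],np.radians(th0),v[2:]])-obs).ravel()]
        r=least_squares(f,np.delete(v0,2),x_scale=[1e-3,1e-3,5,5,1,1,5,1,1,.2],diff_step=[1e-3,1e-2]+[1e-2]*8,max_nfev=15)
        out.append((th0,round(r.cost)))
    return sorted(out,key=lambda o:o[1])[:8]
g1=np.load('t11.npy').mean(2);g0=np.load('t0.npy').mean(2)
print('now',fit(g1,[.5198,.0818],.0108,range(-14,17,2)))
print('start',fit(g0,[.5198,.0818],.0108,range(30,60,2)))
```

```text
now [(4, 793), (6, 829), (0, 837), (2, 847), (-2, 899), (8, 934), (-4, 945), (10, 956)]
start [(44, 287), (46, 288), (48, 294), (50, 334), (42, 343), (40, 400), (52, 419), (54, 523)]
```

>>> {"method": "apply_moves", "body": {
  "rows": [
    [0, 0, -20, 0, 0, 0, 1],
    [0, 0, -25, 0, 0, 0, 1],
    [0, 0, -15, 0, 0, 0, 1],
    [0, 0, -8, 0, 0, 0, 1],
    [0, 0, -4, 0, 0, 0, 1],
    [0, 0, -2, 0, 0, 0, 1],
    [0, 0, 0, 0, 0, 0, 1]
  ]
}}

```text
time: 33.88
ee_pos: [0.5406, -0.1611, 0.0393]
tcp_rot: [-180.0, -0.0, -43.6]
wrist_force: [0.5, 0.0, -3.6]
opening: 0.0092
```

```bash
python3 st.py
python3 - <<'E'
from h import *
s=avg('scene',2)
enh(s,240,160,340,250,7,'pics/s12.png')
E
```

```text
t 33.875 pos [ 0.5406 -0.1611  0.0393] yaw [-1.7998e+02 -3.0000e-02 -4.3570e+01] phi -85.21 r 0.2432 F [ 0.5  0.  -3.6] Frad -0.0 Ftan 0.5 tau [-0.048 -0.024  0.003] Mnut 0.118 q6 -153.0
```

View pics/s12.png

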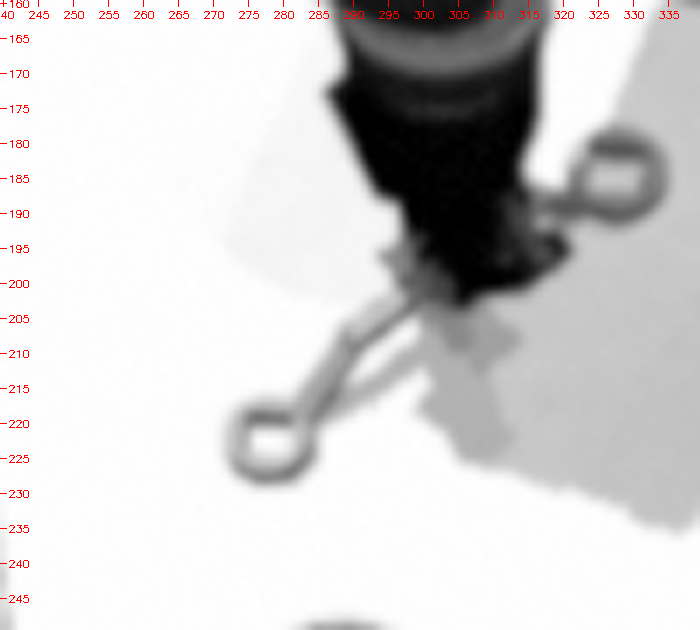

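>>> {"method": "apply_moves", "body": {
  "rows": [
    [0, 0, -1, 0, 0, 0, 1],
    [0, 0, -0.7, 0, 0, 0, 1],
    [0, 0, 0, 0, 0, 0, 1]
  ]
}}

```text
time: 34.35
ee_pos: [0.5405, -0.161, 0.0373]
tcp_rot: [-180.0, -0.0, -43.6]
wrist_force: [0.7, -0.7, -2.1]
opening: 0.0093
```

>>> {"method": "apply_moves", "body": {
  "rows": [
    [0, 0, -0.5, 0, 0, 0, 1],
    [0, 0, 0, 0, 0, 0, 1]
  ]
}}

```text
time: 34.6
ee_pos: [0.5405, -0.161, 0.0373]
tcp_rot: [-180.0, -0.0, -43.6]
wrist_force: [-2.1, 1.5, 4.9]
opening: 0.0095
```

>>> {"method": "apply_moves", "body": {
  "rows": [
    [0, 0, -0.4, 0, 0, 0, 1],
    [0, 0, 0, 0, 0, 0, 1]
  ]
}}

```text
time: 34.85
ee_pos: [0.5405, -0.161, 0.0373]
tcp_rot: [-180.0, -0.0, -43.6]
wrist_force: [-3.8, 1.6, 8.1]
opening: 0.0094
```

>>> {"method": "apply_moves", "body": {
  "rows": [
    [0, 0, 0, 0, 0, 0, 1],
    [0, 0, 0, 0, 0, 0, 1]
  ],
  "grip_force": 20
}}

```text
time: 35.1
ee_pos: [0.5405, -0.161, 0.0373]
tcp_rot: [-180.0, -0.0, -43.6]
wrist_force: [-4.2, 1.9, 9.4]
opening: 0.0095
```

>>> {"method": "apply_moves", "body": {
  "rows": [
    [0, 0, 0, 0, 0, 0, 0.85],
    [0, 0, 0, 0, 0, 0, 0.75],
    [0, 0, 0, 0, 0, 0, 0.6],
    [0, 0, 0, 0, 0, 0, 0.5],
    [0, 0, 0, 0, 0, 0, 0.4],
    [0, 0, 0, 0, 0, 0, 0.4]
  ]
}}

```text
time: 35.85
ee_pos: [0.5404, -0.161, 0.0363]
tcp_rot: [180.0, 0.0, -43.6]
wrist_force: [-0.8, 0.8, 0.7]
opening: 0.0517
```

Released. Rising straight up, then moving clear to look.

>>> {"method": "apply_moves", "body": {
  "rows": [
    [0, 0, 8, 0, 0, 0, 0.4],
    [0, 0, 15, 0, 0, 0, 0.4],
    [0, 0, 30, 0, 0, 0, 0.4],
    [0, 0, 40, 0, 0, 0, 0.4],
    [0, 0, 45, 0, 0, 0, 0.4],
    [0, 0, 45, 0, 0, 0, 0.4],
    [-30, 0, 20, 0, 0, 0, 0.4],
    [-50, 0, 0, 0, 0, 0, 0.4],
    [-50, 0, 0, 0, 0, 0, 0.4],
    [-50, 0, 0, 0, 0, 0, 0.4],
    [0, 0, 0, 0, 0, 0, 0.4]
  ]
}}

```text
time: 37.22
ee_pos: [0.3582, -0.1609, 0.2415]
tcp_rot: [-179.9, -0.2, -43.6]
wrist_force: [0.8, -0.3, 0.4]
opening: 0.0513
```

Run:
```python
from h import *
s=camera('scene');t=camera('top')
cv2.imwrite('pics/s13.png',s[:,:,::-1])
crop(t,270,120,400,260,4.2,'pics/t13.png');crop(s,240,150,350,250,6,'pics/s13c.png')
o=get_obs();print(o['time'],o['ee_pos'],o['wrist_force'])
```

```text
37.325 [ 0.36048551 -0.16116909  0.2406064 ] [ 0.35708703 -0.7326964   0.37301758]
```

View pics/s13.png

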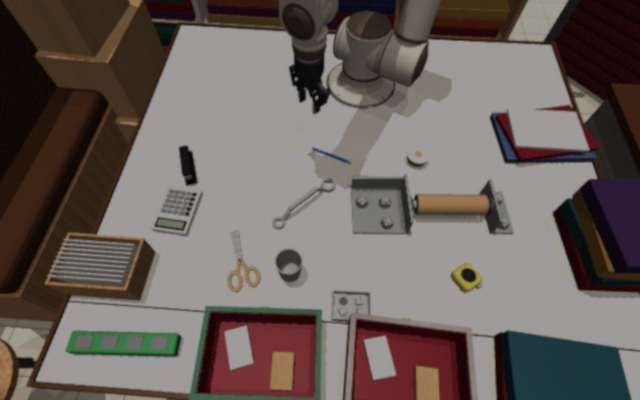

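View pics/s13c.png

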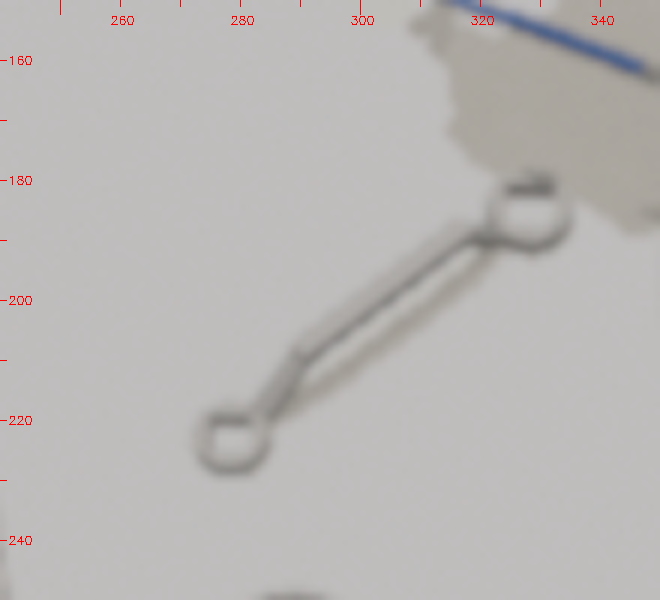

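View pics/t13.png

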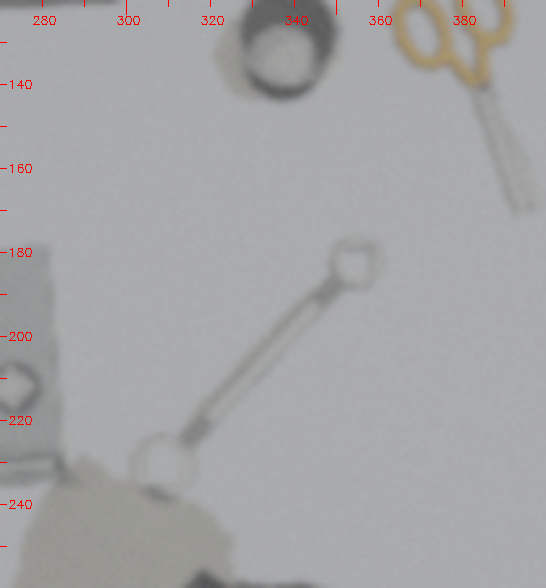

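```bash
python3 -c "
from workcell import *
print(job_done())"
```

```text
the job is handed in; nothing more can be done
None
```

I tightened the corner nut, laid the spanner flat on the bare counter, and handed the job in at about 37 s.

**Turning:** The nut took two clockwise strokes with the big ring, with the spanner lifted off and reseated 90° back between them. Running drag was about 0.27 N m.

**Torque:** I nipped the nut up to a felt 1.79 N m, which counts the force across the handle times its distance plus the hand twist. Force times distance alone read 1.63 N m at that point, and peaked at 1.83 N m just before. The two readings differ by about 10%.

**Last checks:**
- **Nut angle:** in the top view the nut sits at about 3° ± 2°, against about 4° for the stand, so it is down on its washer.
- **Spanner:** it lies flat, rings down, clear of the stand, pen and tumbler. It was not dropped; it was pressed to the counter at about 9 N before release.
- **Other things on the counter:** they look unmoved in the pictures.

**Unexplained:** under load the spanner went about 4° further than I expected once torque began to rise. I put this down to give in the contact and the grip, since the nut's final angle agrees with the stop.

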